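Charge the bench tumbler with a scoop of stones and start it

ROBOT

A 7-joint arm with a two-finger parallel gripper is mounted at the origin on a cart in front of the work surface, level with it; the furniture and walls round the work are solid. World frame = base frame: x ahead of the robot, y to its left, z up, the work surface at z = 0. Lengths are in mm, angles in rad, forces in N, time in s.
With the tool pointing down it reaches from about 425 to 875 mm from the base axis. Payload 8.4 kg.
Tool frame: the origin (TCP) lies on the centre line of the jaws, within the pads' length; the fingertips stand 19 mm ahead of it and the grasp point (between the pads) is the TCP; z points along the fingers, y is the line along which they close (so a half turn about z gives the same grasp; the last joint's range is limited). The gripper opens to 87 mm and grips with 3 to 60 N. Pads are 19 mm wide; open, the fingers measure 117 mm over their backs; the gripper's body (75 mm by 190 mm) begins 51 mm behind the grasp point.
Start: joints at [1.069, 0.333, 0.04, 1.465, -0.013, 1.343, -0.059], TCP at [254.773, -597.959, 241.546] pointing down, gripper open.
Joint ranges: [-2.58, 2.58], [-0.38, 2.09], [-1.3, 1.39], [0.25, 2.4], [-1.5, 4.64], [0.08, 2.09], [-2.65, 2.65]. Speed limits (rad/s): [2.22, 2.22, 2.79, 2.79, 3.14, 3.14, 3.14].

INTERFACE

Orientations are given as a 3x3 rotation matrix whose columns are the frame's x, y, z axes.
In Python, from bench import get_state, read_camera, job_done gives the robot as it stands.
- The arm moves only by the tool play_rows, never from a script. Its argument "commands" is a list of rows, each an object with "translation": the shift along the tool's x, y, z in mm, a list of three; "twist": the turn about the tool's z in rad. In form: [{"translation": [tx, ty, tz], "twist": twist}, ...]. A call has 1 to 20 rows; each row shifts and turns the commanded pose from where the row before left it, along the tool's axes as they then stand; what a row does not reach is not made up. A row lasts 1/10 s, in which the tool goes at most 50 mm and 8.59 degrees, less where a joint would pass 70% of its speed; a pose out of reach is approached as far as the arm can. A call is refused whole if a number of a shift passes 50 or a number of a turn 0.15, either way. A call with a gripper value outside its range is refused whole. "gripper" is the opening, from 0 (shut) to 1 (fully open), set as the call begins (left out, the last holds). The fingers move at their own pace and stop on an object; "newtons" is the grip in N (left out, the last holds). Time passes only in rows, so rows that do not move let the fingers close. It gives the time, the measured TCP pose, the force, the opening and the grip force at its end, in the units of the state.
- get_state(): the state, without advancing time (a new reading comes with each control period).
- read_camera(name): name is "scene" or "side" or "wrist"; returns a dict with "pixels" (480x640x3 uint8, blue, green, red), "depth" (480x640 float32, mm along the optical axis (not along the pixel's ray), 0 where there is no reading), "fx", "fy", "cx", "cy" (pixels), "rvec" (rotation vector, rad) and "tvec" (3), from world to camera coordinates, as OpenCV has them. Camera axes: x right, y down, z forward; pixel columns grow to the right and rows downward; lengths in mm; the calibration is good to about 2 mm. A picture is of the moment at which its call begins.
- job_done(): hands the job in; it is judged then, once.
The state is a dict: "time": time; "joint_positions": joint angles; "qd": joint speeds; "effort": joint torques, N m; "ee_pos": TCP position; "orientation": TCP orientation; "force": force on the tool from outside, world axes, zero at the start; "moment": the same for the moment, N m; "grip_width": finger opening in mm; "grip_force": force on a finger pad.
Only numpy, scipy, OpenCV 4.12 (cv2) and the standard library are available. Lean on these libraries where they do the work, as an engineer would, in place of code of your own. Each camera call takes 0.05 s, during which the arm holds its last target. There are 200 camera calls.

TASK

Using the hand scoop, and without handling the stones with the fingers, move at least three of the tumbling stones from the grey crate into the orange bowl of the bench tumbler; every stone must end up in the bowl or still in the crate, none spilled. Then stand the empty scoop flat on the bench and start the tumbler: push its sprung knob down, turn it clockwise from the white mark to the green mark and let it spring back up locked there. Leave the other things on the bench where they are.

Things in the scene. Friction and masses are not known exactly. Their poses are not given: they have to be found in the camera images.
- scoop: steel hand scoop, 137 x 101 x 112 mm, open at the nose. Origin on its flat underside, own +x to the nose, z up. Floor 2.5 mm thick from x = -55 to the lip at x = 70 mm, 96 mm wide inside. Side walls 50 mm high behind, sloping down to end at x = 36; back wall at x = -55. A rod behind carries a round black grip over the bowl: 22 mm thick, along x from -34 to 58 mm, axis at z = 101 mm. Starts flat
- scoop_grip (a point): middle of the scoop's black grip, on its axis, at (10, 0, 101) mm in the scoop's frame
- scoop_lip (a point): middle of the scoop's front lip, underside, at (70, 0, 0) mm in the scoop's frame
- crate: grey plastic crate, fixed to the bench, 292 x 212 mm over the rim, 72 mm high. Origin: centre of its underside (bench height), own x along its long side, z up. Inside 272 (x) by 192 mm (y), floor 4 mm above the bench. At the start the stones lie in the half towards own +x (away from the robot) and the other half is empty
- tumbler: bench tumbler, fixed. Origin on the axis of its round orange bowl at bench height; own -x points to its control pod (roughly to the robot), z up. Bowl: 234 mm wide over the rim, rim 145 mm and inner floor 74 mm above the bench, inside 148 mm wide at the floor, 216 mm at the rim; a blunt cone 54 mm wide, 43 mm high in its middle. Grey pod 88 x 104 x 75 mm centred at x = -163 mm, knob on top
- bowl_center (a point): point on the bowl's axis, 105 mm above the bench, inside the bowl
- bowl_rim (a point): point on the bowl's axis at the height of its rim (145 mm above the bench)
- knob_grip (a point): on the knob's upright axis, 118 mm above the bench when up: the height to grip. Black knob: skirt 59 mm wide (86 to 94 mm above the bench, in a steel collar 75 mm wide, 10 mm high) under a bar grip 54 mm long, 16 mm thick, reaching from 94 to 128 mm. The point turns with the knob: own x along the bar, y across it; the white line on the bar points to own -x
- knob_press (a joint): how far the knob is pushed down, m: 0 up (its spring holds it there, 3.5 N), 0.0105 fully down (about 8 N). Above the first 6.5 mm of that travel, lugs inside lock the knob against turning, except for the play in its two notches (about 0.1 rad)
- knob_turn (a joint): angle of the knob, rad: 0 at the white mark (stop; the bar's line points along the tumbler's -x), growing clockwise seen from above, end stop at 1.25. Green mark (run) at 1.2: its notch takes the lug from 1.1 to the end stop, so the knob springs fully up there and nowhere between
- stone_0: one of eight off-white ceramic tumbling stones: a triangular prism with rounded edges, 30 mm across, 20 mm thick, 20 g. Origin: centre of one flat face, own z the prism's axis (at the start the stone lies flat on the crate's floor, this face down)
- stone_1: one of eight off-white ceramic tumbling stones: a triangular prism with rounded edges, 30 mm across, 20 mm thick, 20 g. Origin: centre of one flat face, own z the prism's axis (at the start the stone lies flat on the crate's floor, this face down)
- stone_2: one of eight off-white ceramic tumbling stones: a triangular prism with rounded edges, 30 mm across, 20 mm thick, 20 g. Origin: centre of one flat face, own z the prism's axis (at the start the stone lies flat on the crate's floor, this face down)
- stone_3: one of eight off-white ceramic tumbling stones: a triangular prism with rounded edges, 30 mm across, 20 mm thick, 20 g. Origin: centre of one flat face, own z the prism's axis (at the start the stone lies flat on the crate's floor, this face down)
- stone_4: one of eight off-white ceramic tumbling stones: a triangular prism with rounded edges, 30 mm across, 20 mm thick, 20 g. Origin: centre of one flat face, own z the prism's axis (at the start the stone lies flat on the crate's floor, this face down)
- stone_5: one of eight off-white ceramic tumbling stones: a triangular prism with rounded edges, 30 mm across, 20 mm thick, 20 g. Origin: centre of one flat face, own z the prism's axis (at the start the stone lies flat on the crate's floor, this face down)
- stone_6: one of eight off-white ceramic tumbling stones: a triangular prism with rounded edges, 30 mm across, 20 mm thick, 20 g. Origin: centre of one flat face, own z the prism's axis (at the start the stone lies flat on the crate's floor, this face down)
- stone_7: one of eight off-white ceramic tumbling stones: a triangular prism with rounded edges, 30 mm across, 20 mm thick, 20 g. Origin: centre of one flat face, own z the prism's axis (at the start the stone lies flat on the crate's floor, this face down)
- glue: white glue bottle, 140 mm long, lying on the bench; a bystander
- tin: round tin with a blue lid, 68 mm wide, 25 mm high; a bystander
- offcut: planed block of brown wood, 50 x 70 x 36 mm; a bystander

How it is judged:
By the outcome, as a careful person would: the job done as asked, in the order asked, and still so for the second after the job is handed in, with the robot touching nothing.
It also fails if it takes over 72 s, if anything falls off the work surface, if the arm or the gripper's body presses on something with over 40 N, if the wrist force passes 120 N, or if a joint passes its speed limit or range.

## Working session

There is one attempt and no reset: what is moved stays moved. The work goes in short steps, Python scripts to look and compute and a tool call to move; the robot and the scene stay as the last step left them, time stands still between calls to the robot, and variables do not carry over. Pictures are saved under pics/ and viewed, at most 10 in all, crops included, and the job is handed in when it is done.

Besides the shell and the picture viewer there is one more tool, called after "Emit:" as name([rows], argument=value, ...), one row to a line, values as JSON. play_rows: Moves the arm, as the interface text tells. Its arguments: {"type":"object","properties":{"commands":{"type":"array","items":{"type":"object","properties":{"translation":{"type":"array","items":{"type":"number"}},"twist":{"type":"number"}}}},"gripper":{"type":"number"},"newtons":{"type":"number"}},"required":["commands"]}

```bash
ls; mkdir -p pics
cat > h.py <<'E'
import numpy as np,cv2
from bench import get_state,read_camera,job_done
def cam(n):
    c=read_camera(n);c['R']=cv2.Rodrigues(np.array(c['rvec'],float))[0];c['t']=np.array(c['tvec'],float).ravel();return c
def pts(c):
    v,u=np.mgrid[0:480,0:640];d=c['depth']
    P=np.stack([(u-c['cx'])/c['fx']*d,(v-c['cy'])/c['fy']*d,d],-1)
    return (P-c['t'])@c['R']
def save(c,n): cv2.imwrite('pics/'+n+'.png',c['pixels'])
E
python3 - <<'E'
from h import *
s=get_state();print(s['ee_pos'],np.round(s['orientation'],3),s['time'])
for n in('scene','side'):
    c=cam(n);save(c,n+'0');np.savez(n+'0',P=pts(c),**c);print(n,-c['R'].T@c['t'],c['R'][2])
E
```

```text
pics
[ 254.55689075 -597.57750138  240.67622525] [[ 0.92   0.392 -0.001]
 [ 0.392 -0.92   0.001]
 [-0.    -0.002 -1.   ]] 0.0
scene [ -25.16278742  663.4447108  1130.32586347] [ 0.4391889  -0.4256185  -0.79117761]
side [128.40926862 960.46564491 621.46899735] [ 0.41339659 -0.78623778 -0.45927488]
```

View pics/scene0.png

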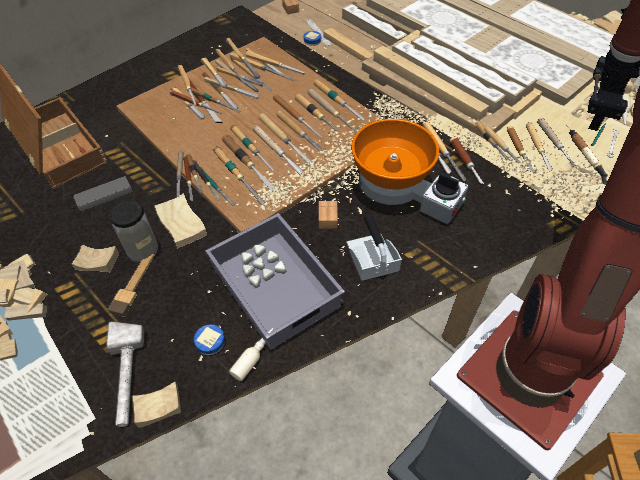

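View pics/side0.png

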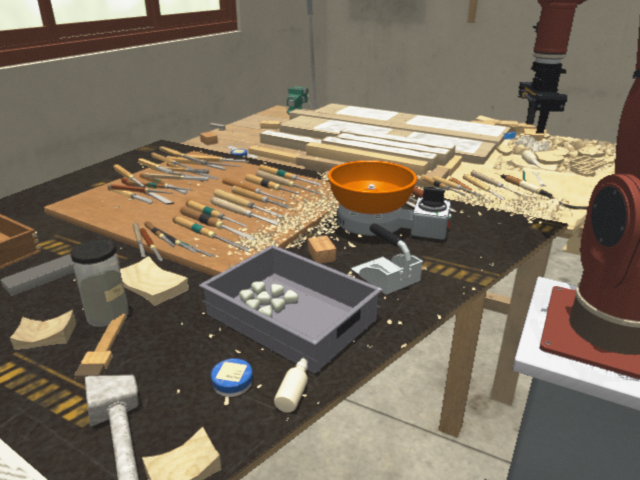

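The scene view shows the crate centred about (275,275) with eight stones near (262,265). The scoop is at (375,255) with its grip at (375,230), the bowl at (395,155) and the knob at (446,188). The tin, glue and offcut lie around the crate.

Run:
```python
from h import *
def hsv(D): return cv2.cvtColor(D['pixels'],cv2.COLOR_BGR2HSV)
for n in('scene','side'):
    D=np.load(n+'0.npz');P=D['P'];H=hsv(D);ok=D['depth']>0
    print('==',n)
    near=ok&(P[...,0]>300)&(P[...,0]<1000)&(abs(P[...,1])<600)
    # bowl rim
    m=near&(H[...,0]>5)&(H[...,0]<18)&(H[...,1]>200)&(P[...,2]>140)&(P[...,2]<152)
    q=P[m];A=np.c_[2*q[:,:2],np.ones(len(q))];s=np.linalg.lstsq(A,(q[:,:2]**2).sum(1),rcond=None)[0]
    print('bowl',len(q),s[:2],np.sqrt(s[2]+s[:2]@s[:2]),'maxz',q[:,2].max())
    # dark things with height: knob, grip
    dark=near&(H[...,2]<60)&(P[...,2]>70)&(P[...,2]<140)
    nl,L,st,ce=cv2.connectedComponentsWithStats(dark.astype(np.uint8))
    for i in range(1,nl):
        if st[i,4]>40:
            q=P[L==i];print('dark',ce[i].round(),st[i,4],np.median(q,0).round(1),q.min(0).round(),q.max(0).round())
    # crate rim
    m=near&(P[...,2]>68)&(P[...,2]<76)&(H[...,1]<80)
    nl,L,st,ce=cv2.connectedComponentsWithStats(m.astype(np.uint8))
    for i in range(1,nl):
        if st[i,4]>80:
            q=P[L==i][:,:2].astype(np.float32);print('rim?',ce[i].round(),st[i,4],cv2.minAreaRect(q))
    # stones
    m=near&(H[...,2]>150)&(H[...,1]<60)&(P[...,2]>10)&(P[...,2]<32)
    nl,L,st,ce=cv2.connectedComponentsWithStats(m.astype(np.uint8))
    for i in range(1,nl):
        if st[i,4]>30: q=P[L==i];print('white',ce[i].round(),st[i,4],np.median(q,0).round(1),q.min(0).round(),q.max(0).round())
```

```text
== scene
bowl 546 [ 591.8772026  -221.70067329] 111.7946380602527 maxz 150.68594263150803
dark [447. 184.] 378 [ 430.3 -245.3  101.7] [ 404. -278.   77.] [ 462. -222.  130.]
dark [443. 196.] 44 [ 419.3 -222.1   78.8] [ 397. -248.   74.] [ 455. -215.   83.]
dark [373. 229.] 269 [465.9   2.4 108. ] [422. -27.  96.] [510.  31. 119.]
rim? [445. 197.] 322 ((431.5046081542969, -250.70323181152344), (87.13030242919922, 103.01449584960938), 9.487592697143555)
rim? [274. 278.] 1261 ((568.0982055664062, 240.75286865234375), (212.4128875732422, 294.48162841796875), 79.63716888427734)
white [357. 114.] 49 [ 844.1 -359.4   28.6] [ 813. -366.   21.] [ 892. -350.   32.]
white [303. 156.] 80 [ 827.  -108.9   27.2] [ 784. -121.   21.] [897. -93.  32.]
white [296. 167.] 86 [807.2 -63.4  27.7] [778. -88.  20.] [855. -51.  32.]
white [267. 186.] 155 [810.2  40.9  27.8] [765.  26.  19.] [879.  83.  32.]
white [179. 202.] 110 [951.9 250.9  17.9] [931. 229.  10.] [969. 277.  26.]
white [168. 206.] 37 [962.5 280.1  15.5] [944. 265.  11.] [977. 294.  22.]
white [161. 210.] 42 [963.9 304.   17.6] [940. 290.  
[... 1888 characters left out ...]
10.] [934. 265.  17.]
white [257. 285.] 76 [673.1 204.6  21.2] [666. 186.  11.] [699. 215.  24.]
white [275. 288.] 80 [634.4 194.8  21.7] [622. 182.  14.] [649. 208.  25.]
white [246. 293.] 80 [676.9 242.4  21.6] [669. 227.  17.] [692. 254.  25.]
white [283. 298.] 168 [599.3 214.4  21.4] [581. 189.  12.] [620. 250.  25.]
white [257. 299.] 170 [644.4 242.5  21.4] [629. 220.  12.] [669. 275.  26.]
white [265. 310.] 91 [608.7 274.4  21.5] [598. 256.  12.] [624. 283.  25.]
white [295. 386.] 452 [447.6 433.5  26.3] [434. 363.  17.] [477. 469.  32.]
white [231. 371.] 431 [563.1 448.1  24.1] [539. 423.  21.] [587. 473.  27.]
white [122. 409.] 33 [656.6 595.9  29. ] [648. 591.  25.] [665. 600.  32.]
```

Run:
```python
import cv2
a=cv2.imread('pics/scene0.png');b=cv2.imread('pics/side0.png')
x=cv2.resize(a[160:310,330:480],(800,600)[:1]*1+(600,)) if 0 else cv2.resize(a[150:290,330:470],(600,600),interpolation=cv2.INTER_CUBIC)
cv2.imwrite('pics/z.png',x)
```

```text
(no output)
```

View pics/z.png

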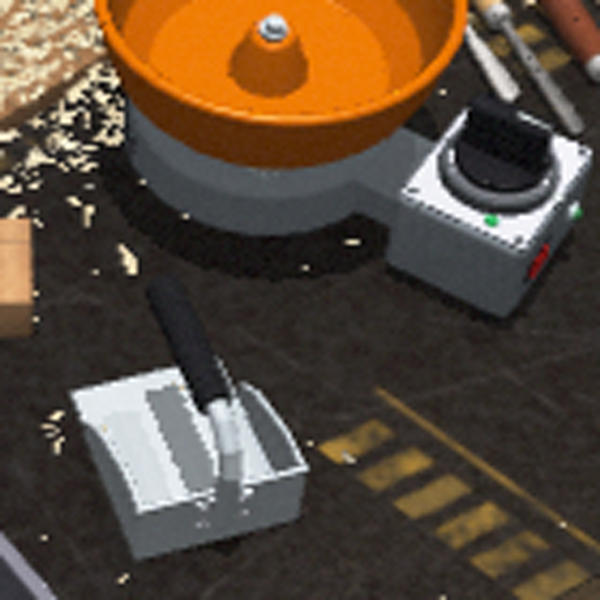

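Run:
```python
from h import *
from scipy.optimize import least_squares
for n in('scene','side'):
    D=np.load(n+'0.npz');P=D['P'];H=cv2.cvtColor(D['pixels'],cv2.COLOR_BGR2HSV)
    m=(D['depth']>0)&(H[...,2]<60)&(P[...,2]>85)&(P[...,2]<125)&(abs(P[...,0]-467)<50)&(abs(P[...,1])<45)
    q=P[m]
    def f(p):
        a=p[2];d=-(q[:,0]-p[0])*np.sin(a)+(q[:,1]-p[1])*np.cos(a);return np.hypot(d,q[:,2]-p[3])-11
    r=least_squares(f,[467,3,-.6,101],loss='soft_l1',f_scale=1).x
    for pin in (1,):
        s=(q[:,:2]-r[:2])@[np.cos(r[2]),np.sin(r[2])]
    u=np.array([np.cos(r[2]),np.sin(r[2])])
    lo,hi=np.percentile(s,[1,99]);print(n,len(q),np.degrees(r[2]),r[3],'ends',r[:2]+lo*u,r[:2]+hi*u,hi-lo, 'std',f(r).std())
    # stones in crate frame
    w=(D['depth']>0)&(H[...,2]>150)&(H[...,1]<60)&(P[...,2]>10)&(P[...,2]<32)&(abs(P[...,0]-640)<70)&(abs(P[...,1]-230)<60)
    a=np.radians(-10.4);q=(P[w][:,:2]-[569.7,241.2])@np.array([[np.cos(a),-np.sin(a)],[np.sin(a),np.cos(a)]]);print('stones local',q.min(0),q.max(0))
    # cone & bowl: profile of cone
    c=np.array([593.3,-220.4]);rr=np.hypot(*(P[...,:2]-c).transpose(2,0,1));mm=(D['depth']>0)&(rr<40)
    print([(z,rr[mm&(abs(P[...,2]-z)<3)].mean().round(1)) for z in(80,90,100,110,116)])
```

```text
scene 269 -28.526232141081998 99.42872245559353 ends [425.57808109  21.2404235 ] [505.09224365 -21.97939263] 90.50113012212805 std 1.835858818727774
stones local [ 18.6295022  -51.99836762] [123.83274129  46.45125148]
[(80, np.float64(22.2)), (90, np.float64(17.6)), (100, np.float64(13.6)), (110, np.float64(7.9)), (116, np.float64(4.8))]
side 293 -28.085123917955737 99.69242025811809 ends [427.70745688  21.76974248] [503.02309428 -18.41993638] 85.3677663102641 std 1.4454094982304055
stones local [ 18.5905173  -46.35380597] [137.08253001  47.99451931]
[(80, np.float64(nan)), (90, np.float64(nan)), (100, np.float64(14.6)), (110, np.float64(6.3)), (116, np.float64(6.3))]<stdin>:19: RuntimeWarning: Mean of empty slice.
  ret = ret.dtype.type(ret / rcount)
```

Emit:
play_rows([
  {"translation":[15,-17,0]},
  {"translation":[30,-33,0]},
  {"translation":[30,-33,0]},
  {"translation":[30,-33,0]},
  {"translation":[30,-33,0]},
  {"translation":[30,-33,0]},
  {"translation":[30,-33,0]},
  {"translation":[30,-33,0]},
  {"translation":[30,-33,0]},
  {"translation":[30,-33,0]},
  {"translation":[30,-33,0]},
  {"translation":[30,-33,0]},
  {"translation":[30,-33,0]},
  {"translation":[30,-33,0]},
  {"translation":[22,-23,0]},
  {"translation":[0,0,20],"twist":0.15},
  {"translation":[0,0,20],"twist":0.15},
  {"translation":[0,0,0],"twist":0.15},
  {"translation":[0,0,0],"twist":0.15},
  {"translation":[0,0,0],"twist":0.15},
], gripper=1)

```text
invalid input at $.commands[0]: expected keys translation, twist
```

Emit:
play_rows([
  {"translation":[0,0,0],"twist":0.147},
  {"translation":[0,0,0]},
  {"translation":[0,0,0]},
])

```text
invalid input at $.commands[1]: expected keys translation, twist
```

```bash
cat >> h.py <<'E'
def goto(x,y,z,head=None):
    s=get_state();R=np.array(s['orientation']);p=np.array(s['ee_pos']);h=np.degrees(np.arctan2(R[1,0],R[0,0]))
    print('t',round(s['time'],2),'pos',p.round(1),'head',h.round(2),'tilt',R[:,2].round(3),'F',np.round(s['force'],1),'grip',s['grip_width'],s['grip_force'])
    if x is not None:print('tool delta',(R.T@(np.array([x,y,z])-p)).round(1), 'twist',None if head is None else np.radians(h-head).round(3))
E
python3 - <<'E'
from h import *
goto(463.6,1.6,101,-28.3)
c=cam('wrist');save(c,'w1');P=pts(c);H=cv2.cvtColor(c['pixels'],cv2.COLOR_BGR2HSV)
m=(c['depth']>0)&(P[...,2]>90)&(P[...,2]<120)&(H[...,2]<70)
q=P[m];print(len(q))
if len(q):
    k=q[q[:,2]>107][:,:2].astype(np.float32);print(cv2.minAreaRect(k),k.min(0),k.max(0))
E
```

```text
t 0.1 pos [ 254.6 -597.6  240.7] head 23.08 tilt [-0.001  0.001 -1.   ] F [-0.1 -0.2 -0.1] grip 87.14630510184423 0.0
tool delta [ 427.2 -469.2  140.4] twist 0.897
0
```

View pics/w1.png

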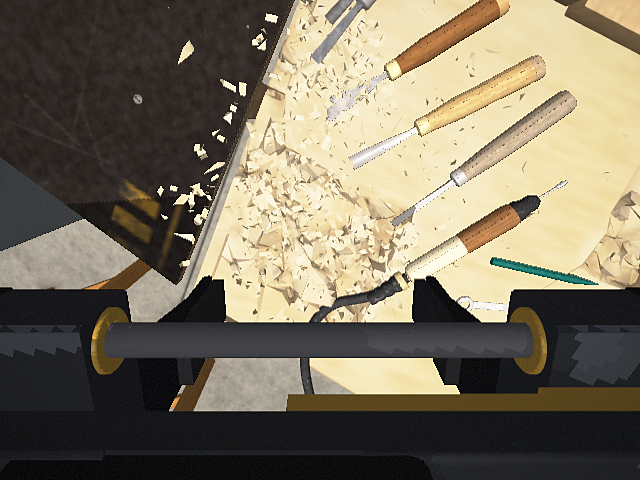

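The moves were refused because every row needs both keys. The wrist view shows only the start position, with the jaws at about (190,330) and (440,330).

Emit:
play_rows([
  {"translation":[15,-17,0],"twist":0},
  {"translation":[30,-33,0],"twist":0},
  {"translation":[30,-33,0],"twist":0},
  {"translation":[30,-33,0],"twist":0},
  {"translation":[30,-33,0],"twist":0},
  {"translation":[30,-33,0],"twist":0},
  {"translation":[30,-33,0],"twist":0},
  {"translation":[30,-33,0],"twist":0},
  {"translation":[30,-33,0],"twist":0},
  {"translation":[30,-33,0],"twist":0},
  {"translation":[30,-33,0],"twist":0},
  {"translation":[30,-33,0],"twist":0},
  {"translation":[30,-33,0],"twist":0},
  {"translation":[30,-33,0],"twist":0},
  {"translation":[22,-23,0],"twist":0},
  {"translation":[0,0,20],"twist":0.15},
  {"translation":[0,0,20],"twist":0.15},
  {"translation":[0,0,0],"twist":0.15},
  {"translation":[0,0,0],"twist":0.15},
  {"translation":[0,0,0],"twist":0.15},
], gripper=1)

```text
time: 2.15
ee_pos: [463.5, 0.9, 201.2]
orientation: [[0.938, -0.346, -0.001], [-0.346, -0.938, 0.0], [-0.001, 0.0, -1.0]]
force: [-0.5, 0.0, -0.0]
grip_width: 86.9
grip_force: 0.0
```

Emit:
play_rows([
  {"translation":[0,0,0],"twist":0.147},
  {"translation":[0,0,0],"twist":0},
  {"translation":[0,0,0],"twist":0},
])

```text
time: 2.45
ee_pos: [463.7, 0.9, 201.5]
orientation: [[0.882, -0.47, -0.0], [-0.47, -0.882, -0.0], [-0.0, 0.0, -1.0]]
force: [-0.1, 0.1, 0.8]
grip_width: 87.3
grip_force: 0.0
```

Run:
```python
from h import *
goto(463.6,1.6,101,-28.3)
c=cam('wrist');save(c,'w1b');P=pts(c);H=cv2.cvtColor(c['pixels'],cv2.COLOR_BGR2HSV)
m=(c['depth']>0)&(P[...,2]>104)&(P[...,2]<120)&(H[...,2]<70)
nl,L,st,ce=cv2.connectedComponentsWithStats(m.astype(np.uint8))
for i in range(1,nl):
    if st[i,4]>100: k=P[L==i];print(ce[i],st[i,4],cv2.minAreaRect(k[:,:2].astype(np.float32)),k[:,2].max())
```

```text
t 2.45 pos [463.7   0.9 201.5] head -28.06 tilt [-0. -0. -1.] F [-0.1  0.1  0.8] grip 87.26967705958371 0.0
tool delta [ -0.4  -0.6 100.5] twist 0.004
[318.21595634 241.21959459] 3848 ((467.1165466308594, -0.08135795593261719), (21.101211547851562, 91.61946105957031), 61.920719146728516) 113.62416417563071
```

Emit:
play_rows([
  {"translation":[1.5,0,20],"twist":0},
  {"translation":[0,0,30],"twist":0},
  {"translation":[0,0,30],"twist":0},
  {"translation":[0,0,15],"twist":0},
  {"translation":[0,0,5],"twist":0},
  {"translation":[0,0,0],"twist":0},
])

```text
time: 3.1
ee_pos: [464.9, 0.2, 101.3]
orientation: [[0.881, -0.473, -0.001], [-0.473, -0.881, 0.0], [-0.001, 0.0, -1.0]]
force: [-1.1, -0.1, 0.1]
grip_width: 87.1
grip_force: 0.0
```

Emit:
play_rows([
  {"translation":[0,0,0],"twist":0},
  {"translation":[0,0,0],"twist":0},
  {"translation":[0,0,0],"twist":0},
  {"translation":[0,0,0],"twist":0},
  {"translation":[0,0,0],"twist":0},
  {"translation":[0,0,0],"twist":0},
  {"translation":[0,0,0],"twist":0},
  {"translation":[0,0,0],"twist":0},
], gripper=0, newtons=50)

```text
time: 3.9
ee_pos: [465.1, 0.2, 101.5]
orientation: [[0.88, -0.474, -0.0], [-0.474, -0.88, 0.0], [-0.0, -0.0, -1.0]]
force: [0.2, -0.9, 0.0]
grip_width: 30.9
grip_force: 0.0
```

Emit:
play_rows([
  {"translation":[0,0,-5],"twist":0},
  {"translation":[0,0,-20],"twist":0},
  {"translation":[0,0,-30],"twist":0},
  {"translation":[0,0,-30],"twist":0},
  {"translation":[0,0,-15],"twist":0},
  {"translation":[0,0,0],"twist":0},
  {"translation":[0,0,0],"twist":0},
])

```text
time: 4.6
ee_pos: [464.8, 0.1, 201.0]
orientation: [[0.88, -0.474, -0.0], [-0.474, -0.88, -0.0], [-0.0, 0.0, -1.0]]
force: [-0.4, -0.3, -2.9]
grip_width: 21.0
grip_force: 50.0
```

Run:
```python
from h import *
goto(520,250,205,-10.4)
a=np.radians(-10.4);u=np.array([np.cos(a),np.sin(a)])
print(np.array([569.7,241.2])-50*u)
c=cam('side');save(c,'s2')
cv2.imwrite('pics/s2z.png',cv2.resize(c['pixels'][130:330,280:480],(600,600)))
```

```text
t 4.6 pos [4.648e+02 1.000e-01 2.010e+02] head -28.32 tilt [-0. -0. -1.] F [-0.4 -0.3 -2.9] grip 20.953537674755584 49.99890089035034
tool delta [ -70.  -246.2   -4. ] twist -0.313
[520.52142646 250.22595726]
```

View pics/s2z.png

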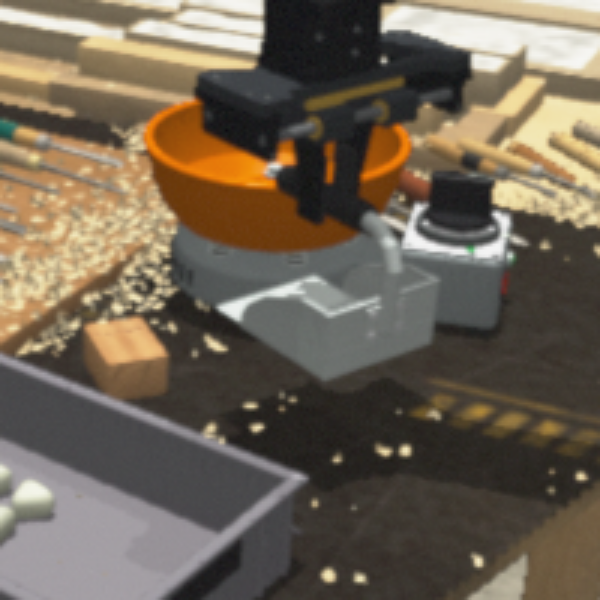

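The side view shows the scoop hanging about level in the jaws at crop (380,270), clear of the bench.

Emit:
play_rows([
  {"translation":[-4,-15,0],"twist":0},
  {"translation":[-9,-30,0],"twist":0},
  {"translation":[-9,-31,0],"twist":0},
  {"translation":[-9,-31,0],"twist":0},
  {"translation":[-9,-31,0],"twist":0},
  {"translation":[-9,-31,0],"twist":0},
  {"translation":[-9,-31,0],"twist":0},
  {"translation":[-8,-31,0],"twist":0},
  {"translation":[-4,-15,0],"twist":0},
  {"translation":[0,0,0],"twist":-0.1},
  {"translation":[0,0,0],"twist":-0.113},
  {"translation":[0,0,0],"twist":-0.1},
  {"translation":[0,0,0],"twist":0},
  {"translation":[0,0,0],"twist":0},
  {"translation":[0,0,0],"twist":0},
])

```text
time: 6.15
ee_pos: [516.6, 235.3, 200.2]
orientation: [[0.983, -0.183, -0.003], [-0.183, -0.983, -0.0], [-0.003, 0.001, -1.0]]
force: [-0.3, 0.5, -2.9]
grip_width: 21.0
grip_force: 50.0
```

Run:
```python
from h import *
goto(520.5,250.2,105,-10.4)
c=cam('scene');save(c,'sc3');P=pts(c);D=c
cv2.imwrite('pics/sc3z.png',cv2.resize(c['pixels'][180:360,180:360],(600,600)))
# crate rim recheck + scoop bottom rear heights in crate frame
a=np.radians(-10.4);M=np.array([[np.cos(a),-np.sin(a)],[np.sin(a),np.cos(a)]])
L=(P[...,:2]-[569.7,241.2])@M
m=(c['depth']>0)&(abs(L[...,0]+50)<110)&(abs(L[...,1])<70)&(P[...,2]>90)&(P[...,2]<170)
q=np.c_[L[m],P[m][:,2]]
for x in range(-130,30,10):
    k=q[abs(q[:,0]-x)<5]
    if len(k):print(x,len(k),np.percentile(k[:,2],[1,10,50,95]).round(),k[:,1].min().round(),k[:,1].max().round())
```

```text
t 6.15 pos [516.6 235.3 200.2] head -10.54 tilt [-0.003 -0.    -1.   ] F [-0.3  0.5 -2.9] grip 20.98320194485509 49.9988579750061
tool delta [  1.4 -15.4  95.1] twist -0.003
-130 49 [119. 125. 149. 168.] -17.0 -8.0
-120 499 [ 92.  97. 122. 144.] -67.0 37.0
-110 52 [ 94. 103. 135. 144.] -65.0 37.0
-100 48 [ 96. 100. 128. 144.] -66.0 37.0
-90 94 [ 91.  93. 105. 141.] -65.0 36.0
-80 155 [ 90.  92.  95. 137.] -66.0 37.0
-70 158 [ 91.  92.  95. 134.] -66.0 36.0
-60 143 [ 90.  91.  94. 128.] -65.0 36.0
-50 149 [ 90.  91.  94. 127.] -66.0 36.0
-40 134 [ 91.  92.  94. 117.] -64.0 37.0
-30 107 [ 90.  91.  94. 108.] -65.0 36.0
-20 107 [90. 91. 94. 98.] -65.0 35.0
-10 98 [90. 91. 94. 97.] -36.0 33.0
0 74 [90. 91. 93. 96.] -37.0 32.0
10 35 [91. 91. 93. 96.] -25.0 33.0
```

View pics/sc3z.png

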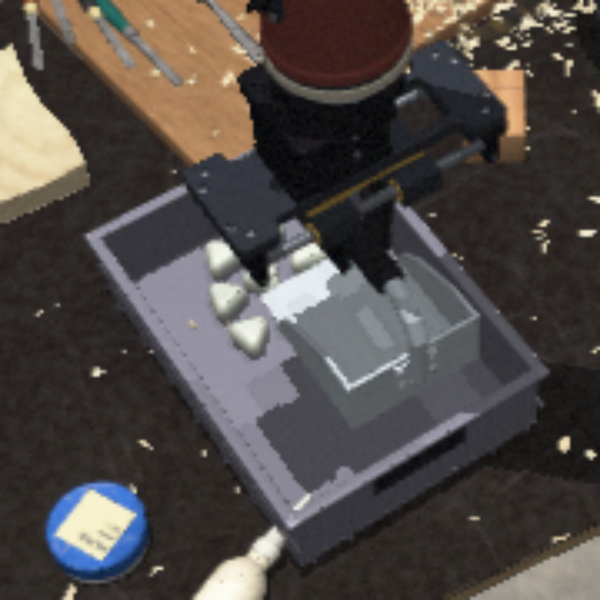

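The crop shows the scoop level over the empty half of the crate, with its back about 13 mm from the near wall and the stones ahead of its lip.

Emit:
play_rows([
  {"translation":[1.5,-7,0],"twist":0},
  {"translation":[1.5,-6.5,0],"twist":0},
  {"translation":[0,0,0],"twist":0},
  {"translation":[0,0,15],"twist":0},
  {"translation":[0,0,30],"twist":0},
  {"translation":[0,0,25],"twist":0},
  {"translation":[0,0,10],"twist":0},
  {"translation":[0,0,4],"twist":0},
  {"translation":[0,0,2],"twist":0},
  {"translation":[0,0,0],"twist":0},
  {"translation":[0,0,0],"twist":0},
])

```text
time: 7.3
ee_pos: [522.6, 248.6, 115.8]
orientation: [[0.984, -0.181, -0.0], [-0.181, -0.984, 0.001], [-0.001, -0.001, -1.0]]
force: [0.2, -0.4, -2.2]
grip_width: 21.1
grip_force: 50.0
```

Emit:
play_rows([
  {"translation":[0,0,1.5],"twist":0},
  {"translation":[0,0,1.5],"twist":0},
  {"translation":[0,0,0],"twist":0},
  {"translation":[0,0,0],"twist":0},
])

```text
time: 7.7
ee_pos: [522.0, 248.3, 111.9]
orientation: [[0.984, -0.181, -0.002], [-0.181, -0.984, 0.0], [-0.002, 0.0, -1.0]]
force: [0.3, -0.6, -1.3]
grip_width: 20.9
grip_force: 50.0
```

Emit:
play_rows([
  {"translation":[0,0,1.5],"twist":0},
  {"translation":[0,0,0],"twist":0},
  {"translation":[0,0,0],"twist":0},
])

```text
time: 8.0
ee_pos: [522.7, 248.8, 111.7]
orientation: [[0.984, -0.18, -0.0], [-0.18, -0.984, 0.001], [-0.0, -0.001, -1.0]]
force: [-1.2, -1.0, 8.5]
grip_width: 20.7
grip_force: 50.0
```

Emit:
play_rows([
  {"translation":[5,0,0],"twist":0},
  {"translation":[10,0,0],"twist":0},
  {"translation":[10,0,0],"twist":0},
  {"translation":[10,0,0],"twist":0},
  {"translation":[10,0,0],"twist":0},
  {"translation":[10,0,0],"twist":0},
  {"translation":[10,0,0],"twist":0},
  {"translation":[5,0,0],"twist":0},
  {"translation":[0,0,0],"twist":0},
])

```text
time: 8.9
ee_pos: [592.6, 236.1, 111.7]
orientation: [[0.983, -0.181, 0.001], [-0.181, -0.983, 0.001], [0.001, -0.002, -1.0]]
force: [0.9, 0.5, 5.8]
grip_width: 20.6
grip_force: 50.0
```

```bash
cat >> h.py <<'E'
def look(name):
    a=np.radians(-10.4);M=np.array([[np.cos(a),-np.sin(a)],[np.sin(a),np.cos(a)]])
    for n in('scene','side'):
        D=cam(n);P=pts(D);H=cv2.cvtColor(D['pixels'],cv2.COLOR_BGR2HSV);save(D,name+n)
        L=(P[...,:2]-[569.7,241.2])@M
        w=(D['depth']>0)&(H[...,2]>140)&(H[...,1]<60)&(P[...,2]>10)&(P[...,2]<48)&(abs(L[...,0])<140)&(abs(L[...,1])<98)
        nl,Lb,st,ce=cv2.connectedComponentsWithStats(w.astype(np.uint8))
        for i in range(1,nl):
            if st[i,4]>15:k=Lb==i;print(n,ce[i].round(),st[i,4],np.median(L[k],0).round(),P[k][:,2].min().round(),P[k][:,2].max().round(),'sat',H[k][:,1].mean().round())
E
python3 - <<'E'
from h import *
goto(None,0,0)
look('p1')
a=cv2.imread('pics/p1scene.png')[190:310,190:350];b=cv2.imread('pics/p1side.png')[230:350,190:350]
cv2.imwrite('pics/p1.png',np.hstack([cv2.resize(x,(400,300),interpolation=cv2.INTER_CUBIC) for x in(a,b)]))
E
```

```text
t 8.9 pos [592.6 236.1 111.7] head -10.43 tilt [ 0.001  0.001 -1.   ] F [0.9 0.5 5.8] grip 20.554918830940853 50.001288056373596
scene [247. 253.] 21 [113.  13.] 15.0 26.0 sat 16.0
scene [245. 268.] 99 [74. 40.] 11.0 30.0 sat 16.0
side [255. 290.] 585 [100.  -1.] 10.0 27.0 sat 24.0
```

View pics/p1.png

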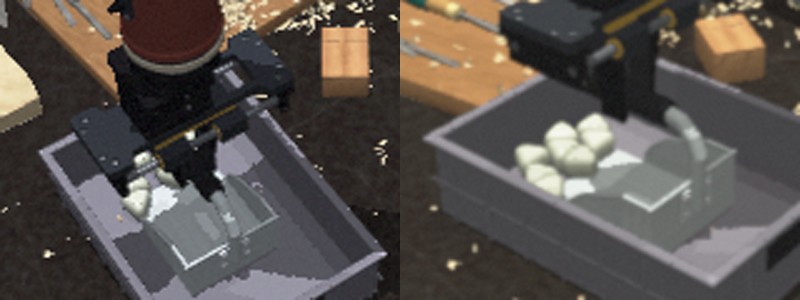

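The two crops show the stones gathered at the lip, about (575,150) in the right-hand panel. Some are already on the scoop floor.

Emit:
play_rows([
  {"translation":[5,0,0],"twist":0},
  {"translation":[10,0,0],"twist":0},
  {"translation":[10,0,0],"twist":0},
  {"translation":[10,0,0],"twist":0},
  {"translation":[5,0,0],"twist":0},
  {"translation":[0,0,0],"twist":0},
])

```text
time: 9.6
ee_pos: [632.0, 228.9, 111.8]
orientation: [[0.983, -0.181, 0.001], [-0.181, -0.983, 0.002], [0.001, -0.002, -1.0]]
force: [1.8, -0.1, 6.2]
grip_width: 20.3
grip_force: 50.0
```

Run:
```python
from h import *
goto(None,0,0)
look('p2')
a=cv2.imread('pics/p2scene.png')[190:310,190:350];b=cv2.imread('pics/p2side.png')[230:350,190:350]
cv2.imwrite('pics/p2.png',np.hstack([cv2.resize(x,(400,300),interpolation=cv2.INTER_CUBIC) for x in(a,b)]))
```

```text
t 9.6 pos [632.  228.9 111.8] head -10.43 tilt [ 0.001  0.002 -1.   ] F [ 1.8 -0.1  6.2] grip 20.276205096083054 50.001221895217896
scene [271. 238.] 58 [116. -64.] 11.0 29.0 sat 16.0
scene [239. 256.] 229 [115.  35.] 15.0 29.0 sat 16.0
side [250. 286.] 498 [118.   2.] 10.0 38.0 sat 25.0
```

View pics/p2.png

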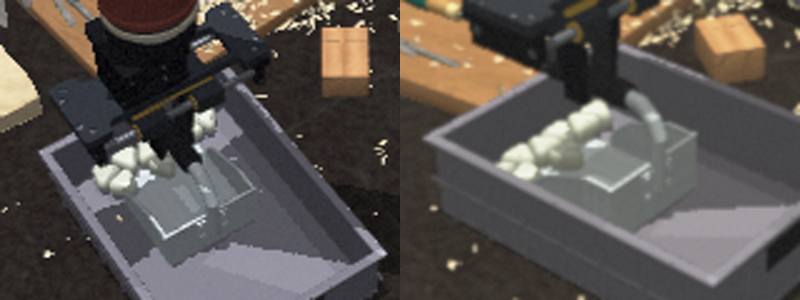

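The crops show the stones in a row against the far wall, around (135,165) on the left and (560,140) on the right. One sits outside the scoop near (205,122).

Emit:
play_rows([
  {"translation":[3,0,0],"twist":0},
  {"translation":[4,0,0],"twist":0},
  {"translation":[3,0,0],"twist":0},
  {"translation":[0,0,0],"twist":0},
  {"translation":[0,0,0],"twist":0},
])

```text
time: 10.2
ee_pos: [641.1, 227.4, 111.8]
orientation: [[0.984, -0.18, 0.001], [-0.18, -0.984, 0.002], [0.0, -0.002, -1.0]]
force: [0.5, -0.1, 6.8]
grip_width: 20.7
grip_force: 50.0
```

Emit:
play_rows([
  {"translation":[2,0,0],"twist":0},
  {"translation":[2,0,0],"twist":0},
  {"translation":[0,0,0],"twist":0},
])

```text
time: 10.5
ee_pos: [644.4, 226.9, 111.8]
orientation: [[0.984, -0.18, -0.001], [-0.18, -0.984, 0.001], [-0.001, -0.001, -1.0]]
force: [-3.9, 0.7, 8.3]
grip_width: 20.5
grip_force: 50.0
```

Run:
```python
from h import *
goto(None,0,0)
look('p3')
a=cv2.imread('pics/p3scene.png')[190:310,190:350];b=cv2.imread('pics/p3side.png')[230:350,190:350]
cv2.imwrite('pics/p3.png',np.hstack([cv2.resize(x,(400,300),interpolation=cv2.INTER_CUBIC) for x in(a,b)]))
```

```text
t 10.5 pos [644.4 226.9 111.8] head -10.37 tilt [-0.001  0.001 -1.   ] F [-3.9  0.7  8.3] grip 20.49429383684819 50.0061160326004
scene [270. 238.] 90 [119. -64.] 14.0 28.0 sat 15.0
scene [243. 253.] 112 [115.  18.] 15.0 29.0 sat 16.0
scene [229. 259.] 65 [122.  59.] 16.0 27.0 sat 15.0
side [252. 284.] 386 [120. -11.] 14.0 28.0 sat 27.0
```

Emit:
play_rows([
  {"translation":[-1.5,0,-1.5],"twist":0},
  {"translation":[-2,0,-1],"twist":0},
  {"translation":[-3,0,-1],"twist":0},
  {"translation":[-4,0,-1],"twist":0},
  {"translation":[-5,0,-1],"twist":0},
  {"translation":[-5,0,-1],"twist":0},
  {"translation":[-5,0,-1],"twist":0},
  {"translation":[-5,0,0],"twist":0},
  {"translation":[-4,0,0],"twist":0},
  {"translation":[-3,0,0],"twist":0},
  {"translation":[-2,0,0],"twist":0},
  {"translation":[-1,0,0],"twist":0},
  {"translation":[0,0,0],"twist":0},
])

```text
time: 11.9
ee_pos: [604.1, 233.2, 117.6]
orientation: [[0.984, -0.18, -0.002], [-0.18, -0.984, 0.0], [-0.002, 0.0, -1.0]]
force: [0.4, 0.4, -4.6]
grip_width: 20.7
grip_force: 50.0
```

Run:
```python
from h import *
goto(None,0,0)
look('p4')
a=cv2.imread('pics/p4scene.png')[190:310,190:350];b=cv2.imread('pics/p4side.png')[230:350,190:350]
cv2.imwrite('pics/p4.png',np.hstack([cv2.resize(x,(400,300),interpolation=cv2.INTER_CUBIC) for x in(a,b)]))
```

```text
t 11.9 pos [604.1 233.2 117.6] head -10.4 tilt [-0.002  0.    -1.   ] F [ 0.4  0.4 -4.6] grip 20.71451420269388 49.998430609703064
scene [276. 249.] 31 [ 73. -53.] 22.0 34.0 sat 13.0
scene [228. 260.] 54 [122.  61.] 14.0 27.0 sat 15.0
scene [250. 262.] 130 [78. 20.] 10.0 36.0 sat 15.0
scene [271. 276.] 29 [21. -5.] 10.0 17.0 sat 18.0
side [263. 288.] 414 [ 81. -10.] 11.0 35.0 sat 27.0
side [283. 304.] 30 [29. -7.] 10.0 15.0 sat 9.0
```

View pics/p4.png

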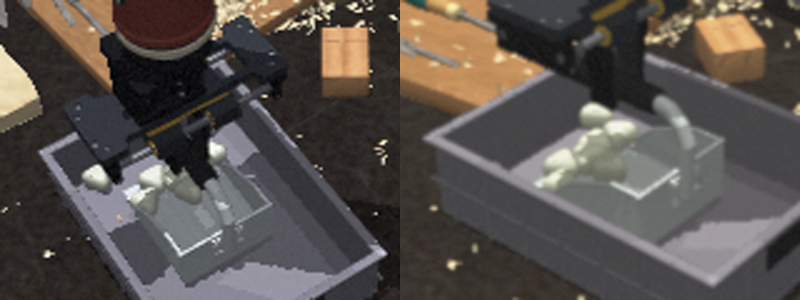

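The crops show about seven stones on the front of the scoop floor, and the wrist force has risen 1.7 N. One stone remains at (97,178) on the left. I'll work the load further back inside the crate.

Emit:
play_rows([
  {"translation":[-2,0,-3],"twist":0},
  {"translation":[-6,0,-3],"twist":0},
  {"translation":[-10,0,-3],"twist":0},
  {"translation":[-12,0,-2],"twist":0},
  {"translation":[-12,0,0],"twist":0},
  {"translation":[-10,0,0],"twist":0},
  {"translation":[-7,0,0],"twist":0},
  {"translation":[-4,0,0],"twist":0},
  {"translation":[-2,0,0],"twist":0},
  {"translation":[0,0,0],"twist":0},
  {"translation":[38,0,0],"twist":0},
  {"translation":[22,0,0],"twist":0},
  {"translation":[11,0,0],"twist":0},
  {"translation":[5,0,0],"twist":0},
  {"translation":[2,0,0],"twist":0},
  {"translation":[0,0,0],"twist":0},
], newtons=60)

```text
time: 13.6
ee_pos: [616.3, 231.4, 128.6]
orientation: [[0.984, -0.18, -0.003], [-0.18, -0.984, 0.0], [-0.003, 0.0, -1.0]]
force: [-0.9, -0.3, -3.6]
grip_width: 20.4
grip_force: 60.0
```

Run:
```python
from h import *
goto(None,0,0)
look('p5')
a=cv2.imread('pics/p5scene.png')[190:310,190:350];b=cv2.imread('pics/p5side.png')[230:350,190:350]
cv2.imwrite('pics/p5.png',np.hstack([cv2.resize(x,(400,300),interpolation=cv2.INTER_CUBIC) for x in(a,b)]))
```

```text
t 13.6 pos [616.3 231.4 128.6] head -10.36 tilt [-0.003  0.    -1.   ] F [-0.9 -0.3 -3.6] grip 20.397505465919927 59.99849081039429
scene [273. 238.] 30 [116. -69.] 13.0 29.0 sat 17.0
scene [282. 241.] 61 [ 95. -81.] 14.0 26.0 sat 13.0
scene [245. 260.] 143 [97. 29.] 17.0 44.0 sat 12.0
scene [228. 259.] 61 [121.  60.] 15.0 27.0 sat 15.0
side [257. 287.] 318 [100.   3.] 11.0 48.0 sat 17.0
side [280. 275.] 60 [ 98. -79.] 16.0 47.0 sat 22.0
side [274. 286.] 31 [ 75. -36.] 10.0 43.0 sat 21.0
side [281. 292.] 26 [30. -7.] 40.0 44.0 sat 30.0
```

```bash
cat >> h.py <<'E'
def load(zfl,sc=None,show=True):
    "white blobs above scoop floor height zfl, in scoop-like frame: x ahead of TCP, y left"
    s=get_state();R=np.array(s['orientation']);p=np.array(s['ee_pos']);ax=R[:2,0];ay=np.array([-ax[1],ax[0]])
    for n in('scene','side'):
        D=cam(n);P=pts(D);H=cv2.cvtColor(D['pixels'],cv2.COLOR_BGR2HSV)
        d=P[...,:2]-p[:2];X=d@ax;Y=d@ay
        w=(D['depth']>0)&(H[...,2]>120)&(H[...,1]<70)&(H[...,0]>15)&(H[...,0]<45)&(P[...,2]>zfl+12)&(P[...,2]<zfl+45)&(X>-60)&(X<85)&(abs(Y)<60)
        h,_,_=np.histogram2d(X[w],Y[w],bins=[np.arange(-60,90,10),np.arange(-60,61,20)]);print(n,'rows x from -60 step10; cols y -60..60')
        for i,r in enumerate(h):
            if r.any():print(-60+10*i,r.astype(int))
E
python3 - <<'E'
from h import *
load(22.5)
E
```

```text
scene rows x from -60 step10; cols y -60..60
-30 [0 0 9 0 0 0]
-20 [0 0 8 1 0 0]
-10 [0 0 6 3 9 1]
0 [ 0  0 15  8 16  2]
10 [0 0 8 9 5 0]
20 [ 0  0  0 14  8  0]
30 [0 0 3 3 1 0]
side rows x from -60 step10; cols y -60..60
-30 [ 0  0 19  6  0  0]
-20 [ 0  0 21 22  0  1]
-10 [ 0  0  8 12  0  0]
0 [ 4  0 22 28  3  1]
10 [ 3  0  7 34  9  0]
20 [ 3  5  3 18 27  0]
30 [ 0 13 40  5  4  0]
40 [ 0  7 17  0  0  0]
50 [0 0 1 0 0 0]
```

Emit:
play_rows([
  {"translation":[-2,0,-2],"twist":0},
  {"translation":[-6,0,-2],"twist":0},
  {"translation":[-10,0,-2],"twist":0},
  {"translation":[-12,0,0],"twist":0},
  {"translation":[-12,0,0],"twist":0},
  {"translation":[-12,0,0],"twist":0},
  {"translation":[-10,0,0],"twist":0},
  {"translation":[-7,0,0],"twist":0},
  {"translation":[-4,0,0],"twist":0},
  {"translation":[-2,0,0],"twist":0},
  {"translation":[0,0,0],"twist":0},
  {"translation":[40,0,0],"twist":0},
  {"translation":[24,0,0],"twist":0},
  {"translation":[10,0,0],"twist":0},
  {"translation":[3,0,0],"twist":0},
  {"translation":[0,0,0],"twist":0},
  {"translation":[0,0,0],"twist":0},
  {"translation":[0,0,0],"twist":0},
])

```text
time: 15.6
ee_pos: [616.1, 231.5, 134.8]
orientation: [[0.984, -0.179, -0.002], [-0.179, -0.984, 0.0], [-0.002, 0.0, -1.0]]
force: [-0.5, -1.0, -3.2]
grip_width: 20.9
grip_force: 60.0
```

Run:
```python
from h import *
goto(None,0,0)
look('p6');load(28.5)
b=cv2.imread('pics/p6scene.png')[200:300,200:320];c=cv2.imread('pics/p6side.png')[240:340,210:330]
cv2.imwrite('pics/p6.png',np.hstack([cv2.resize(x,(400,333),interpolation=cv2.INTER_CUBIC) for x in(b,c)]))
```

```text
t 15.6 pos [616.1 231.5 134.8] head -10.33 tilt [-0.002  0.    -1.   ] F [-0.5 -1.  -3.2] grip 20.933694104331803 59.99856770038605
scene [273. 237.] 40 [119. -70.] 15.0 28.0 sat 16.0
scene [282. 241.] 62 [ 94. -82.] 15.0 27.0 sat 14.0
scene [249. 258.] 235 [91. 17.] 21.0 34.0 sat 13.0
scene [228. 259.] 64 [123.  60.] 12.0 26.0 sat 16.0
side [259. 286.] 421 [100. -10.] 10.0 48.0 sat 11.0
side [279. 275.] 36 [102. -75.] 17.0 47.0 sat 24.0
side [276. 295.] 21 [29. 11.] 41.0 48.0 sat 17.0
scene rows x from -60 step10; cols y -60..60
-50 [0 0 1 2 0 0]
-40 [ 0  0  0  2 14  0]
-30 [ 0  0 10  7 12  0]
-20 [ 0  0 11 13  3  0]
-10 [ 0  0  0 13  9  0]
0 [ 0  0 10  1  0  0]
10 [0 0 1 0 0 0]
side rows x from -60 step10; cols y -60..60
-30 [ 0  0 21 24  0  0]
-20 [ 0  0 11 25  0  0]
-10 [ 0  4  2 17  1  0]
0 [ 0 15 41  4  0  0]
10 [ 3  8 17  0  0  0]
20 [6 0 1 0 0 0]
```

View pics/p6.png

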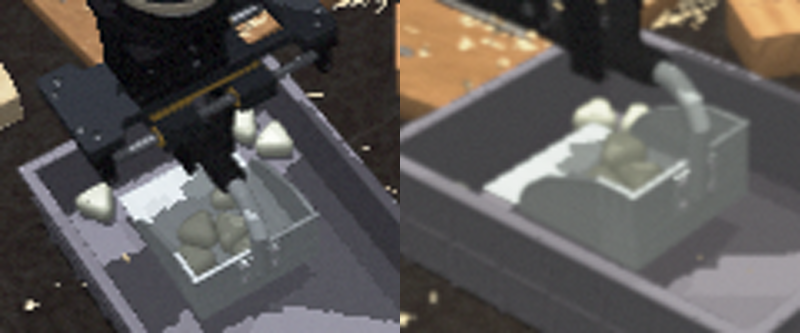

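The crop shows the stones at the back of the scoop, around (210,245) on the left. Three stay on the crate floor, so about five are loaded and well clear of the lip. Next I'll lift and carry smoothly.

Emit:
play_rows([
  {"translation":[0,0,-5],"twist":0},
  {"translation":[0,0,-12],"twist":0},
  {"translation":[0,0,-18],"twist":0},
  {"translation":[0,0,-20],"twist":0},
  {"translation":[0,0,-20],"twist":0},
  {"translation":[0,0,-20],"twist":0},
  {"translation":[0,0,-15],"twist":0},
  {"translation":[0,0,-10],"twist":0},
  {"translation":[0,0,-5],"twist":0},
  {"translation":[0,2,-2],"twist":0},
  {"translation":[-1,6,0],"twist":0},
  {"translation":[-2,11,0],"twist":0},
  {"translation":[-3,16,0],"twist":0},
  {"translation":[-3,20,0],"twist":0},
  {"translation":[-3,20,0],"twist":0},
  {"translation":[-3,20,0],"twist":0},
  {"translation":[-3,20,0],"twist":0},
  {"translation":[-3,20,0],"twist":0},
  {"translation":[-3,20,0],"twist":0},
  {"translation":[-3,20,0],"twist":0},
])

```text
time: 17.8
ee_pos: [558.0, 61.3, 261.5]
orientation: [[0.983, -0.182, -0.002], [-0.182, -0.983, -0.0], [-0.002, 0.001, -1.0]]
force: [0.8, -0.4, -2.9]
grip_width: 20.8
grip_force: 60.0
```

Emit:
play_rows([
  {"translation":[-3,20,0],"twist":0},
  {"translation":[-3,20,0],"twist":0},
  {"translation":[-3,20,0],"twist":0},
  {"translation":[-3,20,0],"twist":0},
  {"translation":[-3,20,0],"twist":0},
  {"translation":[-3,20,0],"twist":0},
  {"translation":[-3,20,0],"twist":0},
  {"translation":[-3,20,0],"twist":0},
  {"translation":[-3,20,0],"twist":0},
  {"translation":[-3,20,0],"twist":0},
  {"translation":[-3,20,0],"twist":0},
  {"translation":[-3,16,0],"twist":0},
  {"translation":[-2,12,0],"twist":0},
  {"translation":[-1,8,0],"twist":0},
  {"translation":[0,4,0],"twist":0},
  {"translation":[0,1.5,0],"twist":0},
  {"translation":[0,0,0],"twist":0},
  {"translation":[0,0,0],"twist":0},
])

```text
time: 19.6
ee_pos: [473.8, -185.8, 261.7]
orientation: [[0.984, -0.179, -0.002], [-0.179, -0.984, 0.0], [-0.002, -0.0, -1.0]]
force: [-0.9, 0.2, -3.3]
grip_width: 20.5
grip_force: 60.0
```

Run:
```python
from h import *
goto(463.4,-196.6,262,-10.4)
load(156)
# bowl centre along/perp relative to TCP; check scoop floor heights
s=get_state();R=np.array(s['orientation']);p=np.array(s['ee_pos'])
print('bowl rel',R.T@(np.array([593.3,-220.4,145])-p))
ax=R[:2,0];ay=np.array([-ax[1],ax[0]]);D=cam('side');P=pts(D);d=P[...,:2]-p[:2];X=d@ax;Y=d@ay
H=cv2.cvtColor(D['pixels'],cv2.COLOR_BGR2HSV)
for x in range(-80,80,10):
    k=(D['depth']>0)&(abs(X-x)<5)&(abs(Y)<58)&(P[...,2]>135)&(P[...,2]<235)&(H[...,1]<60)
    if k.sum()>5:print(x,k.sum(),np.percentile(P[k][:,2],[2,10,50,98]).round(),Y[k].min().round(),Y[k].max().round())
```

```text
t 19.6 pos [ 473.8 -185.8  261.7] head -10.33 tilt [-0.002  0.    -1.   ] F [-0.9  0.2 -3.3] grip 20.521406907645645 59.99855875968933
tool delta [-8.3 12.4 -0.2] twist 0.001
scene rows x from -60 step10; cols y -60..60
-50 [0 0 8 2 0 0]
-40 [0 0 1 0 0 0]
-30 [0 0 8 9 0 0]
-20 [ 0  0  9 13  3  0]
-10 [ 0  1  1 10  6  0]
0 [ 0  8 18  1  1  0]
10 [0 5 7 0 0 0]
side rows x from -60 step10; cols y -60..60
-30 [0 0 0 0 0 1]
-20 [1 0 0 0 0 0]
-10 [3 0 0 0 0 0]
0 [3 2 5 0 0 0]
10 [ 3  1 11  0  0  0]
20 [0 0 1 0 0 0]
bowl rel [124.03151258  12.39070477 116.50662556]
-80 12 [202. 208. 222. 230.] 2.0 8.0
-70 243 [156. 165. 192. 233.] -47.0 54.0
-60 272 [153. 156. 176. 205.] -51.0 57.0
-50 84 [155. 159. 181. 204.] -51.0 56.0
-40 99 [154. 159. 183. 204.] -50.0 57.0
-30 122 [155. 162. 183. 202.] -50.0 56.0
-20 107 [156. 162. 180. 198.] -50.0 57.0
-10 103 [156. 161. 179. 195.] -53.0 58.0
0 95 [155. 160. 175. 190.] -50.0 57.0
10 87 [156. 162. 175. 187.] -52.0 55.0
20 49 [157. 161. 170. 179.] -50.0 55.0
30 12 [155. 157. 162. 172.] 47.0 55.0
40 13 [155. 155. 156. 157.] -39.0 52.0
50 45 [154. 154. 156. 157.] -44.0 50.0
60 38 [153. 154. 155. 156.] -45.0 47.0
```

Emit:
play_rows([
  {"translation":[-2,3,-1],"twist":0},
  {"translation":[-3,6,-2],"twist":0},
  {"translation":[-2,4,-1],"twist":0},
  {"translation":[-1,2,0],"twist":0},
  {"translation":[0,0,0],"twist":0},
  {"translation":[0,0,0],"twist":0},
  {"translation":[8,0,0],"twist":0},
  {"translation":[20,0,0],"twist":0},
  {"translation":[32,0,0],"twist":0},
  {"translation":[42,0,0],"twist":0},
  {"translation":[-45,0,0],"twist":0},
  {"translation":[-40,0,0],"twist":0},
  {"translation":[0,0,0],"twist":0},
  {"translation":[0,0,0],"twist":0},
  {"translation":[0,0,0],"twist":0},
])

```text
time: 21.25
ee_pos: [480.6, -202.8, 266.2]
orientation: [[0.984, -0.18, -0.001], [-0.18, -0.984, -0.0], [-0.001, 0.0, -1.0]]
force: [0.3, -0.4, -3.0]
grip_width: 20.6
grip_force: 60.0
```

```bash
cat >> h.py <<'E'
def bowl():
    for n in('scene','side'):
        D=cam(n);P=pts(D);H=cv2.cvtColor(D['pixels'],cv2.COLOR_BGR2HSV);save(D,'b'+n+str(int(get_state()['time']*10)))
        d=P[...,:2]-[593.3,-220.4];w=(D['depth']>0)&(H[...,2]>110)&(H[...,1]<90)&(P[...,2]<140)&(P[...,2]>74)&(np.hypot(d[...,0],d[...,1])<108)
        nl,Lb,st,ce=cv2.connectedComponentsWithStats(w.astype(np.uint8))
        for i in range(1,nl):
            if st[i,4]>12:k=Lb==i;print('bowl',n,ce[i].round(),st[i,4],np.median(d[k],0).round(),np.median(P[k][:,2]).round())
E
python3 - <<'E'
from h import *
goto(None,0,0);load(160);bowl()
E
```

```text
t 21.25 pos [ 480.6 -202.8  266.2] head -10.36 tilt [-0.001 -0.    -1.   ] F [ 0.3 -0.4 -3. ] grip 20.64226656950394 59.995524718324305
scene rows x from -60 step10; cols y -60..60
20 [ 0  1 10  0  0  0]
30 [ 0 24 19 19 15  0]
40 [ 0 11 13 23 11  0]
50 [ 0  0  1 10  0  0]
side rows x from -60 step10; cols y -60..60
-20 [0 0 0 1 0 0]
0 [2 0 0 0 0 0]
10 [1 0 0 0 0 2]
20 [2 1 3 2 0 0]
30 [ 4 22 21  5  0  0]
40 [ 8 18 10 13  0  0]
50 [3 0 0 3 0 0]
60 [2 3 0 0 0 0]
bowl side [371. 187.] 20 [1. 1.] 111.0
```

Emit:
play_rows([
  {"translation":[7,0,0],"twist":0},
  {"translation":[16,0,0],"twist":0},
  {"translation":[24,0,0],"twist":0},
  {"translation":[28,0,0],"twist":0},
  {"translation":[-45,0,0],"twist":0},
  {"translation":[-35,0,0],"twist":0},
  {"translation":[0,0,0],"twist":0},
  {"translation":[0,0,0],"twist":0},
  {"translation":[0,0,0],"twist":0},
])

```text
time: 22.35
ee_pos: [475.7, -202.1, 266.1]
orientation: [[0.984, -0.18, -0.001], [-0.18, -0.984, -0.0], [-0.001, 0.0, -1.0]]
force: [0.7, 0.2, -2.7]
grip_width: 20.9
grip_force: 60.0
```

Run:
```python
from h import *
goto(None,0,0);load(160);bowl()
```

```text
t 22.35 pos [ 475.7 -202.1  266.1] head -10.38 tilt [-0.001 -0.    -1.   ] F [ 0.7  0.2 -2.7] grip 20.894407018492664 59.99712450107836
scene rows x from -60 step10; cols y -60..60
20 [0 0 3 0 0 0]
30 [ 0 20 11  8 12  0]
40 [ 0  3 22 28 13  0]
50 [ 0  0  9 15  0  0]
60 [0 0 0 2 0 0]
side rows x from -60 step10; cols y -60..60
-20 [0 0 0 1 0 0]
0 [1 0 0 1 0 1]
10 [3 0 0 0 0 0]
20 [2 0 0 0 0 1]
30 [ 3 14 13  1  0  0]
40 [ 1  3 19  9  0  0]
50 [ 0  0  7 14  0  0]
60 [3 0 0 0 0 0]
70 [1 1 1 0 0 0]
bowl side [371. 186.] 24 [ 2. -0.] 111.0
```

Emit:
play_rows([
  {"translation":[-2,0,0],"twist":0},
  {"translation":[-5,0,0],"twist":0},
  {"translation":[-7,0,0],"twist":0},
  {"translation":[-7,0,0],"twist":0},
  {"translation":[-7,0,0],"twist":0},
  {"translation":[-4,0,0],"twist":0},
  {"translation":[-2,0,0],"twist":0},
  {"translation":[0,0,0],"twist":0},
  {"translation":[4,0,0],"twist":0},
  {"translation":[9,0,0],"twist":0},
  {"translation":[15,0,0],"twist":0},
  {"translation":[21,0,0],"twist":0},
  {"translation":[28,0,0],"twist":0},
  {"translation":[38,0,0],"twist":0},
  {"translation":[-50,0,0],"twist":0},
  {"translation":[-35,0,0],"twist":0},
  {"translation":[0,0,0],"twist":0},
  {"translation":[0,0,0],"twist":0},
])

```text
time: 24.35
ee_pos: [471.4, -201.5, 265.8]
orientation: [[0.984, -0.181, -0.002], [-0.181, -0.984, 0.0], [-0.001, 0.0, -1.0]]
force: [0.3, 0.6, -2.8]
grip_width: 20.4
grip_force: 60.0
```

Run:
```python
from h import *
goto(None,0,0);load(160);bowl()
```

```text
t 24.35 pos [ 471.4 -201.5  265.8] head -10.41 tilt [-0.002  0.    -1.   ] F [ 0.3  0.6 -2.8] grip 20.438736816564663 59.99849259853363
scene rows x from -60 step10; cols y -60..60
20 [0 0 1 1 0 0]
30 [ 0 18 11 17  5  0]
40 [ 0 16 34 18  6  0]
50 [ 0  1 27  0  0  0]
60 [ 0  0 11  0  0  0]
side rows x from -60 step10; cols y -60..60
-20 [0 0 0 1 0 0]
0 [0 0 0 1 1 0]
10 [3 0 0 0 0 0]
20 [1 0 0 0 0 0]
30 [3 7 4 0 0 0]
40 [ 2 17 24  3  0  0]
50 [ 6  0 26  4  0  0]
60 [ 8  0 20  0  0  0]
70 [4 2 1 0 0 0]
bowl side [371. 186.] 23 [2. 1.] 111.0
```

Emit:
play_rows([
  {"translation":[3,0,0],"twist":0},
  {"translation":[9,0,0],"twist":0},
  {"translation":[15,0,0],"twist":0},
  {"translation":[22,0,0],"twist":0},
  {"translation":[28,0,0],"twist":0},
  {"translation":[30,0,0],"twist":0},
  {"translation":[-50,0,0],"twist":0},
  {"translation":[-37,0,0],"twist":0},
  {"translation":[-24,0,0],"twist":0},
  {"translation":[-13,0,0],"twist":0},
  {"translation":[-5,0,0],"twist":0},
  {"translation":[0,0,0],"twist":0},
])

```text
time: 25.75
ee_pos: [449.7, -197.4, 266.3]
orientation: [[0.984, -0.18, -0.001], [-0.18, -0.984, -0.0], [-0.001, 0.0, -1.0]]
force: [0.4, 0.6, -2.8]
grip_width: 20.5
grip_force: 60.0
```

Run:
```python
from h import *
goto(None,0,0);load(160);bowl()
```

```text
t 25.75 pos [ 449.7 -197.4  266.3] head -10.39 tilt [-0.001 -0.    -1.   ] F [ 0.4  0.6 -2.8] grip 20.53975144121255 59.99882519245148
scene rows x from -60 step10; cols y -60..60
30 [ 0 12  9 10  2  0]
40 [ 0 23 27 26 10  0]
50 [ 0  6 32  9  2  0]
60 [ 0  0 15  0  0  0]
70 [0 0 1 0 0 0]
side rows x from -60 step10; cols y -60..60
-30 [0 0 0 4 0 0]
-20 [0 0 0 4 0 0]
-10 [0 0 0 1 0 0]
20 [2 0 0 0 0 1]
30 [1 1 1 0 0 0]
40 [ 7 16 17  1  0  0]
50 [ 5  4 36  6  0  0]
60 [ 6  0 25  0  0  0]
70 [4 0 2 0 0 0]
bowl scene [393. 156.] 22 [-2. -1.] 112.0
bowl side [371. 186.] 25 [2. 0.] 111.0
```

```bash
cat >> h.py <<'E'
def blobs():
    s=get_state();R=np.array(s['orientation']);p=np.array(s['ee_pos']);ax=R[:2,0];ay=np.array([-ax[1],ax[0]])
    for n in('scene','side'):
        D=cam(n);P=pts(D);d=P[...,:2]-p[:2];X=d@ax;Y=d@ay;Z=P[...,2]-p[2]+107.8
        ok=(D['depth']>0)&(abs(X)<85)&(abs(Y)<60)
        print(n,'height over scoop underside, x rows, y cols (90pct), count')
        for x in range(-60,80,10):
            r=[]
            for y in range(-45,46,15):
                k=ok&(abs(X-x)<5)&(abs(Y-y)<7.5)&(Z>-3)&(Z<60)
                r.append('%3d/%-3d'%(np.percentile(Z[k],90),D['pixels'][k].mean()) if k.sum()>2 else '   .   ')
            print('%4d'%x,' '.join(r))
E
python3 - <<'E'
from h import *
blobs()
A=cv2.imread('pics/scene0.png').astype(int);D=cam('scene');P=pts(D)
w=(np.abs(D['pixels'].astype(int)-A).max(2)>60)&(D['pixels'].min(2)>110)&(P[...,2]<60)&(D['depth']>0)
nl,L,st,ce=cv2.connectedComponentsWithStats(w.astype(np.uint8))
for i in range(1,nl):
    if st[i,4]>10:k=L==i;print('new white',ce[i].round(),st[i,4],np.median(P[k],0).round())
E
```

```text
scene height over scoop underside, x rows, y cols (90pct), count
 -60    .       .       .       .       .       .       .   
 -50    .       .       .       .       .       .       .   
 -40    .       .       .       .       .       .       .   
 -30    .       .       .     55/97     .       .       .   
 -20    .       .       .     48/83   52/86     .       .   
 -10    .       .       .     33/96     .       .       .   
   0    .       .     21/99   26/105  22/104  21/98   24/108
  10  24/104  18/98   21/116  16/107  19/105  20/112  31/103
  20   7/97   10/103  11/103  11/103  11/103  11/104  38/99 
  30   5/132  11/132  11/111  10/108  10/103  10/141  42/105
  40  15/123  20/171  18/147  19/127  20/139  17/135  49/113
  50    .     25/204  32/164  30/158  22/222  20/166  53/108
  60  12/160    .     39/185  34/165  18/195    .     56/102
  70  24/114    .     35/162  27/182  28/195    .     57/98 
side height over scoop underside, x rows, y cols (90pct), count
 -60    .       .       .       .       .       .       .   
 -50    .       .       .       .       .       .       
[... 1170 characters left out ...]
 40 [685. 192.   2.]
new white [261. 253.] 31 [669. 200.   2.]
new white [271. 254.] 42 [646. 183.   2.]
new white [246. 255.] 40 [690. 232.   2.]
new white [228. 259.] 54 [703. 278.  21.]
new white [247. 265.] 64 [667. 249.   2.]
new white [258. 261.] 43 [653. 222.   3.]
new white [273. 260.] 27 [628. 195.   3.]
new white [280. 265.] 46 [607. 190.   2.]
new white [263. 270.] 61 [620. 230.   2.]
new white [250. 273.] 31 [641. 261.   2.]
new white [280. 271.] 28 [590. 203.   2.]
new white [269. 277.] 34 [598. 235.   3.]
new white [254. 278.] 43 [621. 264.   2.]
new white [256. 284.] 31 [603. 275.   3.]
new white [506. 307.] 347 [ 132. -112.   -1.]
new white [605. 362.] 173 [-106. -145.   -2.]
```

The numbers show the scoop has pivoted nose-up in the jaws, about 30°. The stones are still safely inside. I'll lever it back level, then nose-down, using the near rim of the bowl under its heel with a lighter grip.

Emit:
play_rows([
  {"translation":[0,0,-6],"twist":0},
  {"translation":[0,0,-10],"twist":0},
  {"translation":[0,0,-5],"twist":0},
  {"translation":[4,0,0],"twist":0},
  {"translation":[8,0,0],"twist":0},
  {"translation":[5,0,0],"twist":0},
  {"translation":[0,0,0],"twist":0},
])

```text
time: 26.8
ee_pos: [466.6, -200.3, 286.3]
orientation: [[0.984, -0.18, -0.003], [-0.18, -0.984, 0.001], [-0.003, -0.0, -1.0]]
force: [0.1, -0.2, -3.5]
grip_width: 20.8
grip_force: 60.0
```

```bash
cat >> h.py <<'E'
def tilt():
    "scoop side wall (+y side): lower envelope in TCP frame; and lip, bar"
    s=get_state();R=np.array(s['orientation']);p=np.array(s['ee_pos']);ax=R[:2,0];ay=np.array([-ax[1],ax[0]])
    print('t',round(s['time'],2),'TCP rel bowl',((p[:2]-[593.3,-220.4])@ax).round(1),'z',p[2].round(1),'F',np.round(s['force'],1))
    D=cam('side');P=pts(D);H=cv2.cvtColor(D['pixels'],cv2.COLOR_BGR2HSV);d=P[...,:2]-p[:2];X=d@ax;Y=d@ay;Z=P[...,2]-p[2]
    k=(D['depth']>0)&(abs(Y-52)<5)&(abs(X)<115)&(Z<-35)&(Z>-135)&(H[...,1]<60)
    m=cv2.connectedComponentsWithStats(k.astype(np.uint8));i=1+np.argmax(m[2][1:,4]);k=m[1]==i
    q=np.c_[X[k],Z[k]];print(len(q),'wall x',q[:,0].min().round(),q[:,0].max().round(),'z',q[:,1].min().round(),q[:,1].max().round())
    e=[(x,np.percentile(q[abs(q[:,0]-x)<5][:,1],3)) for x in range(-90,110,8) if (abs(q[:,0]-x)<5).sum()>5]
    print([(a,round(float(b))) for a,b in e])
    w=(D['depth']>0)&(H[...,2]>130)&(H[...,1]<70)&(H[...,0]>15)&(H[...,0]<45)&(abs(X)<115)&(abs(Y)<50)&(Z<-20)&(Z>-130)
    h,_,_=np.histogram2d(X[w],Z[w],bins=[np.arange(-80,121,20),np.arange(-130,0,20)]);print('bright x/z',{int(-80+20*i):r.astype(int).tolist() for i,r in enumerate(h) if r.sum()>5})
E
python3 - <<'E'
from h import *
tilt()
E
```

```text
t 26.8 TCP rel bowl -128.3 z 286.3 F [ 0.1 -0.2 -3.5]
544 wall x 4.0 106.0 z -118.0 -40.0
[(6, -89), (14, -96), (22, -101), (30, -107), (38, -114), (46, -113), (54, -107), (62, -94), (70, -87), (78, -77), (86, -71), (94, -60), (102, -55)]
bright x/z {-20: [0, 0, 0, 5, 12, 1], 20: [0, 39, 0, 1, 0, 0], 40: [0, 30, 58, 0, 0, 0], 60: [0, 2, 30, 7, 1, 0]}
```

Emit:
play_rows([
  {"translation":[-4,0,0],"twist":0},
  {"translation":[-8,0,0],"twist":0},
  {"translation":[-8,0,3],"twist":0},
  {"translation":[-6,0,8],"twist":0},
  {"translation":[-2,0,8],"twist":0},
  {"translation":[0,0,6],"twist":0},
  {"translation":[0,0,4],"twist":0},
  {"translation":[0,0,0],"twist":0},
], newtons=25)

```text
time: 27.65
ee_pos: [438.2, -195.2, 257.1]
orientation: [[0.984, -0.18, -0.003], [-0.18, -0.984, 0.001], [-0.003, -0.0, -1.0]]
force: [-0.9, 0.9, -2.9]
grip_width: 21.2
grip_force: 25.0
```

Emit:
play_rows([
  {"translation":[4,0,1],"twist":0},
  {"translation":[4,0,1],"twist":0},
  {"translation":[4,0,0],"twist":0},
  {"translation":[4,0,0],"twist":0},
  {"translation":[0,0,0],"twist":0},
])

```text
time: 28.15
ee_pos: [455.1, -198.3, 256.7]
orientation: [[0.984, -0.18, -0.001], [-0.18, -0.984, -0.0], [-0.001, 0.0, -1.0]]
force: [-1.7, 1.2, 4.4]
grip_width: 21.5
grip_force: 25.0
```

Run:
```python
from h import *
tilt()
```

```text
t 28.15 TCP rel bowl -139.9 z 256.7 F [-1.7  1.2  4.4]
553 wall x -18.0 111.0 z -126.0 -62.0
[(-18, -89), (-10, -102), (-2, -113), (6, -123), (14, -121), (22, -119), (30, -114), (38, -108), (46, -101), (54, -95), (62, -94), (70, -89), (78, -87), (86, -82), (94, -76)]
bright x/z {-20: [0, 0, 1, 0, 1, 4], 0: [0, 44, 0, 2, 0, 0], 20: [0, 15, 15, 5, 0, 0], 40: [0, 6, 10, 0, 0, 0], 80: [0, 0, 6, 1, 0, 0]}
```

Emit:
play_rows([
  {"translation":[4,0,-0.5],"twist":0},
  {"translation":[5,0,-0.5],"twist":0},
  {"translation":[5,0,0],"twist":0},
  {"translation":[5,0,0],"twist":0},
  {"translation":[5,0,0.5],"twist":0},
  {"translation":[5,0,0.5],"twist":0},
  {"translation":[5,0,1],"twist":0},
  {"translation":[5,0,1],"twist":0},
  {"translation":[4,0,1],"twist":0},
  {"translation":[0,0,0],"twist":0},
])

```text
time: 29.2
ee_pos: [498.9, -206.2, 255.0]
orientation: [[0.984, -0.18, 0.004], [-0.18, -0.984, -0.001], [0.004, 0.001, -1.0]]
force: [1.7, 1.1, 11.4]
grip_width: 21.5
grip_force: 25.0
```

Run:
```python
from h import *
tilt()
```

```text
t 29.2 TCP rel bowl -95.4 z 255.0 F [ 1.7  1.1 11.4]
531 wall x -49.0 52.0 z -118.0 -64.0
[(-42, -115), (-34, -115), (-26, -115), (-18, -113), (-10, -112), (-2, -107), (6, -108), (14, -106), (22, -106), (30, -105), (38, -102), (46, -102), (54, -103)]
bright x/z {-60: [0, 0, 0, 0, 1, 5], -40: [0, 0, 0, 0, 0, 7], -20: [0, 8, 0, 4, 0, 2], 80: [0, 13, 0, 0, 0, 0]}
```

Emit:
play_rows([
  {"translation":[5,0,0],"twist":0},
  {"translation":[5,0,0.5],"twist":0},
  {"translation":[5,0,0.5],"twist":0},
  {"translation":[5,0,1],"twist":0},
  {"translation":[4,0,1],"twist":0},
  {"translation":[4,0,1.5],"twist":0},
  {"translation":[4,0,2],"twist":0},
  {"translation":[4,0,2],"twist":0},
  {"translation":[3,0,2],"twist":0},
  {"translation":[2,0,1],"twist":0},
  {"translation":[0,0,0],"twist":0},
])

```text
time: 30.35
ee_pos: [538.7, -213.4, 242.3]
orientation: [[0.984, -0.18, 0.002], [-0.18, -0.984, -0.0], [0.002, 0.0, -1.0]]
force: [2.4, 0.9, 8.4]
grip_width: 21.3
grip_force: 25.0
```

Run:
```python
from h import *
tilt();bowl()
```

```text
t 30.35 TCP rel bowl -55.0 z 242.3 F [2.4 0.9 8.4]
491 wall x -77.0 14.0 z -112.0 -43.0
[(-74, -92), (-66, -93), (-58, -95), (-50, -96), (-42, -93), (-34, -98), (-26, -101), (-18, -103), (-10, -105), (-2, -108), (6, -111), (14, -111)]
bright x/z {40: [5, 0, 0, 0, 0, 1]}
bowl scene [398. 158.] 156 [-20.   1.] 120.0
bowl side [374. 188.] 66 [-18.  43.] 123.0
```

Emit:
play_rows([
  {"translation":[3,0,1],"twist":0},
  {"translation":[3,0,2],"twist":0},
  {"translation":[3,0,2],"twist":0},
  {"translation":[3,0,2],"twist":0},
  {"translation":[3,0,2],"twist":0},
  {"translation":[2,0,2],"twist":0},
  {"translation":[2,0,2],"twist":0},
  {"translation":[2,0,2],"twist":0},
  {"translation":[2,0,2],"twist":0},
  {"translation":[2,0,2],"twist":0},
  {"translation":[0,0,0],"twist":0},
])

```text
time: 31.6
ee_pos: [563.6, -217.7, 223.0]
orientation: [[0.984, -0.18, 0.003], [-0.18, -0.984, -0.0], [0.003, -0.0, -1.0]]
force: [5.6, 1.3, 7.9]
grip_width: 21.2
grip_force: 25.0
```

Run:
```python
from h import *
tilt();bowl()
```

```text
t 31.6 TCP rel bowl -29.7 z 223.0 F [5.6 1.3 7.9]
365 wall x -97.0 -16.0 z -90.0 -35.0
[(-90, -64), (-82, -69), (-74, -74), (-66, -76), (-58, -77), (-50, -79), (-42, -83), (-34, -87), (-26, -89), (-18, -90)]
bright x/z {80: [23, 0, 0, 0, 0, 0]}
bowl scene [376. 150.] 214 [58. -4.] 91.0
bowl scene [399. 154.] 77 [  0. -38.] 92.0
bowl side [357. 185.] 73 [ 59. -39.] 92.0
bowl side [376. 188.] 43 [-6.  7.] 116.0
```

Emit:
play_rows([
  {"translation":[2,0,2],"twist":0},
  {"translation":[2,0,2],"twist":0},
  {"translation":[1.5,0,2],"twist":0},
  {"translation":[1.5,0,2],"twist":0},
  {"translation":[1,0,2],"twist":0},
  {"translation":[0,0,0],"twist":0},
  {"translation":[0,0,0],"twist":0},
  {"translation":[0,0,0],"twist":0},
])

```text
time: 32.55
ee_pos: [571.4, -219.1, 213.1]
orientation: [[0.984, -0.18, 0.003], [-0.18, -0.984, -0.0], [0.003, -0.0, -1.0]]
force: [7.6, 1.2, 5.7]
grip_width: 21.3
grip_force: 25.0
```

Emit:
play_rows([
  {"translation":[0,0,-5],"twist":0},
  {"translation":[0,0,-15],"twist":0},
  {"translation":[0,0,-20],"twist":0},
  {"translation":[0,0,-20],"twist":0},
  {"translation":[0,0,-20],"twist":0},
  {"translation":[0,0,-10],"twist":0},
  {"translation":[-5,0,0],"twist":0},
  {"translation":[-20,0,0],"twist":0},
  {"translation":[-20,0,0],"twist":0},
  {"translation":[-5,0,0],"twist":0},
  {"translation":[0,0,0],"twist":0},
  {"translation":[0,0,0],"twist":0},
], newtons=40)

```text
time: 33.75
ee_pos: [520.3, -210.3, 301.8]
orientation: [[0.984, -0.18, -0.002], [-0.18, -0.984, 0.0], [-0.002, 0.0, -1.0]]
force: [-0.2, 0.4, -2.7]
grip_width: 21.1
grip_force: 40.0
```

Run:
```python
from h import *
tilt();bowl();blobs()
```

```text
t 33.75 TCP rel bowl -73.6 z 301.8 F [-0.2  0.4 -2.7]
502 wall x -102.0 -24.0 z -108.0 -35.0
[(-90, -59), (-82, -66), (-74, -73), (-66, -76), (-58, -85), (-50, -92), (-42, -98), (-34, -106), (-26, -105)]
bright x/z {-80: [0, 0, 6, 1, 0, 1], -60: [0, 3, 2, 0, 0, 1], 40: [0, 0, 0, 1, 10, 1]}
bowl scene [376. 150.] 216 [58.  4.] 91.0
bowl scene [399. 154.] 79 [ -1. -39.] 92.0
bowl side [357. 185.] 72 [ 59. -41.] 91.0
bowl side [374. 187.] 40 [  1. -22.] 101.0
scene height over scoop underside, x rows, y cols (90pct), count
 -60    .       .       .       .       .       .     55/93 
 -50    .       .       .       .       .       .     54/92 
 -40    .       .       .       .       .       .     51/90 
 -30    .       .       .       .       .       .     38/91 
 -20    .       .       .       .       .       .       .   
 -10    .       .       .       .       .       .       .   
   0    .       .       .       .       .       .       .   
  10    .       .       .       .       .       .       .   
  20    .       .       .       .       .       .       .   
  30    .       .       .
[... 494 characters left out ...]
    .       .       .     52/108
 -30    .       .       .       .       .       .     44/116
 -20    .       .       .       .       .       .     23/121
 -10    .       .       .       .       .       .       .   
   0    .       .       .       .       .       .       .   
  10    .       .       .       .       .       .       .   
  20    .       .       .       .       .       .       .   
  30    .       .       .       .       .       .       .   
  40    .       .       .     58/96     .       .       .   
  50    .       .       .       .       .       .       .   
  60    .       .       .       .       .       .       .   
  70    .       .       .       .       .       .       .
```

Emit:
play_rows([
  {"translation":[-1,-10,0],"twist":0},
  {"translation":[-2,-25,0],"twist":0},
  {"translation":[-4,-35,0],"twist":0},
  {"translation":[-4,-35,0],"twist":0},
  {"translation":[-4,-35,10],"twist":0},
  {"translation":[-3,-30,20],"twist":0},
  {"translation":[-2,-21,25],"twist":0},
  {"translation":[0,-10,30],"twist":0},
  {"translation":[0,0,30],"twist":0},
  {"translation":[0,0,25],"twist":0},
  {"translation":[0,0,15],"twist":0},
  {"translation":[0,0,10],"twist":0},
  {"translation":[0,0,5],"twist":0},
  {"translation":[0,0,0],"twist":0},
  {"translation":[0,0,0],"twist":0},
], newtons=25)

```text
time: 35.5
ee_pos: [537.0, -8.9, 133.2]
orientation: [[0.984, -0.181, -0.001], [-0.181, -0.984, 0.0], [-0.001, -0.0, -1.0]]
force: [-0.3, -0.4, -2.1]
grip_width: 21.2
grip_force: 25.0
```

Run:
```python
from h import *
goto(None,0,0);tilt()
D=np.load('scene0.npz');P=D['P'];k=np.zeros((480,640),bool);k[203:226,320:336]=1;k&=(P[...,2]>30)&(P[...,2]<42);print('offcut top',P[k].min(0),P[k].max(0))
```

```text
t 35.5 pos [537.   -8.9 133.2] head -10.4 tilt [-0.001  0.    -1.   ] F [-0.3 -0.4 -2.1] grip 21.201137532478047 25.000970251858234
t 35.5 TCP rel bowl -93.6 z 133.2 F [-0.3 -0.4 -2.1]
525 wall x -102.0 -11.0 z -123.0 -35.0
[(-90, -59), (-82, -65), (-74, -72), (-66, -78), (-58, -84), (-50, -93), (-42, -98), (-34, -104), (-26, -111), (-18, -119)]
bright x/z {}
offcut top [589.05125091 -38.73557355  30.11714601] [663.67072147  34.32575204  40.08895082]
```

Emit:
play_rows([
  {"translation":[0,0,3],"twist":0},
  {"translation":[0,0,3],"twist":0},
  {"translation":[0,0,3],"twist":0},
  {"translation":[-2,0,1],"twist":0},
  {"translation":[-4,0,0],"twist":0},
  {"translation":[-5,0,0],"twist":0},
  {"translation":[-5,0,0],"twist":0},
  {"translation":[-5,0,0],"twist":0},
  {"translation":[-5,0,0.5],"twist":0},
  {"translation":[-5,0,0.5],"twist":0},
  {"translation":[0,0,0],"twist":0},
])

```text
time: 36.65
ee_pos: [505.9, -3.7, 122.2]
orientation: [[0.984, -0.181, -0.001], [-0.181, -0.984, -0.0], [-0.001, 0.001, -1.0]]
force: [-2.4, -2.7, 6.3]
grip_width: 20.8
grip_force: 25.0
```

Run:
```python
from h import *
tilt()
```

```text
t 36.65 TCP rel bowl -125.2 z 122.2 F [-2.4 -2.7  6.3]
656 wall x -86.0 43.0 z -125.0 -35.0
[(-82, -72), (-74, -75), (-66, -76), (-58, -81), (-50, -84), (-42, -99), (-34, -123), (-26, -123), (-18, -124), (-10, -124), (-2, -124), (6, -124), (14, -124), (22, -123), (30, -124)]
bright x/z {0: [6, 0, 0, 0, 0, 0]}
```

Emit:
play_rows([
  {"translation":[-4,0,0.5],"twist":0},
  {"translation":[-5,0,1],"twist":0},
  {"translation":[-5,0,1.5],"twist":0},
  {"translation":[-5,0,2],"twist":0},
  {"translation":[-5,0,2],"twist":0},
  {"translation":[-5,0,2],"twist":0},
  {"translation":[-5,0,2.5],"twist":0},
  {"translation":[-4,0,2],"twist":0},
  {"translation":[0,0,0],"twist":0},
])

```text
time: 37.6
ee_pos: [467.6, 3.6, 107.5]
orientation: [[0.984, -0.18, -0.003], [-0.18, -0.984, 0.0], [-0.003, 0.0, -1.0]]
force: [0.3, 0.3, -1.6]
grip_width: 21.1
grip_force: 25.0
```

Run:
```python
from h import *
tilt()
```

```text
t 37.6 TCP rel bowl -164.0 z 107.5 F [ 0.3  0.3 -1.6]
688 wall x -61.0 81.0 z -110.0 -41.0
[(-58, -92), (-50, -92), (-42, -94), (-34, -95), (-26, -95), (-18, -95), (-10, -96), (-2, -99), (6, -100), (14, -107), (22, -108), (30, -108), (38, -109), (46, -109), (54, -110), (62, -110)]
bright x/z {40: [1, 9, 0, 0, 0, 0], 60: [1, 12, 0, 0, 0, 0]}
```

Emit:
play_rows([
  {"translation":[-1,0,1.5],"twist":0},
  {"translation":[-1,0,1.5],"twist":0},
  {"translation":[-1,0,1.5],"twist":0},
  {"translation":[0,0,1.5],"twist":0},
  {"translation":[0,0,0],"twist":0},
], newtons=12)

```text
time: 38.15
ee_pos: [465.3, 4.0, 101.6]
orientation: [[0.984, -0.18, -0.002], [-0.18, -0.984, 0.0], [-0.002, 0.0, -1.0]]
force: [-0.3, -0.5, -2.3]
grip_width: 21.5
grip_force: 12.0
```

Run:
```python
from h import *
tilt()
```

```text
t 38.15 TCP rel bowl -166.4 z 101.6 F [-0.3 -0.5 -2.3]
792 wall x -114.0 95.0 z -106.0 -44.0
[(-90, -104), (-82, -104), (-74, -104), (-66, -104), (-58, -105), (-50, -104), (-42, -103), (-34, -104), (-26, -103), (-18, -103), (-10, -102), (-2, -101), (6, -100), (14, -101), (22, -102), (30, -103), (38, -104), (46, -103), (54, -102), (62, -103), (70, -103), (86, -103)]
bright x/z {40: [0, 7, 0, 0, 0, 0]}
```

Emit:
play_rows([
  {"translation":[0,0,0],"twist":0},
  {"translation":[0,0,0],"twist":0},
  {"translation":[0,0,0],"twist":0},
  {"translation":[0,0,0],"twist":0},
  {"translation":[0,0,-5],"twist":0},
  {"translation":[0,0,-20],"twist":0},
  {"translation":[0,0,-35],"twist":0},
  {"translation":[0,0,-40],"twist":0},
  {"translation":[0,0,-20],"twist":0},
  {"translation":[0,0,-5],"twist":0},
  {"translation":[0,0,0],"twist":0},
], gripper=1)

```text
time: 39.3
ee_pos: [465.9, 4.0, 227.4]
orientation: [[0.984, -0.181, -0.001], [-0.181, -0.984, 0.0], [-0.001, 0.0, -1.0]]
force: [0.2, -1.0, -1.0]
grip_width: 86.2
grip_force: 0.0
```

Run:
```python
from h import *
goto(433,-250,220,10.6)
c=cam('wrist');P=pts(c);H=cv2.cvtColor(c['pixels'],cv2.COLOR_BGR2HSV);s=get_state();p=s['ee_pos']
ax=np.array(s['orientation'])[:2,0];ay=np.array([-ax[1],ax[0]])
d=P[...,:2]-p[:2];X=d@ax;Y=d@ay;Z=P[...,2]
ok=(c['depth']>0)&(abs(Y)<60)&(Z<130)
for x in range(-80,80,10):
    print(x,[int(np.median(Z[k])) if (k:=ok&(abs(X-x)<5)&(abs(Y-y)<5)).sum()>5 else -1 for y in range(-60,61,10)])
```

```text
t 39.3 pos [465.9   4.  227.4] head -10.4 tilt [-0.001  0.    -1.   ] F [ 0.2 -1.  -1. ] grip 86.24881918276303 0.0
tool delta [ 13.4 255.7   7.4] twist -0.367
-80 [0, 0, 0, 0, 0, 0, -1, 0, 0, 0, 0, 0, 0]
-70 [0, 0, 0, 0, 1, -1, -1, -1, 0, 0, 0, 0, 0]
-60 [0, -1, -1, -1, -1, 44, -1, -1, -1, -1, -1, -1, -1]
-50 [-1, 38, 26, 28, 26, 45, 96, 51, 29, 27, 27, 34, -1]
-40 [0, 37, 1, 1, 1, 49, 104, 102, 1, 1, 1, 25, -1]
-30 [0, 35, 1, 1, 1, 102, 105, 105, 1, 1, 2, 30, -1]
-20 [0, 37, 1, 1, 1, 106, 110, 108, 1, 1, 1, 27, 0]
-10 [0, 30, 1, 1, 1, 106, 110, 108, 1, 1, 1, 25, 0]
0 [0, 28, 1, 1, 1, 106, 110, 108, 1, 1, 1, 22, 0]
10 [0, 34, 1, 1, 1, 106, 110, 107, 1, 1, 1, 24, 0]
20 [0, 28, 1, 1, 1, 106, 110, 107, 1, 1, 1, 16, 0]
30 [0, 20, 1, 1, 1, 106, 110, 108, 1, 1, 1, 12, 0]
40 [0, 1, 1, 1, 1, 106, 110, 107, 2, 1, 1, 2, 0]
50 [0, 0, 1, 1, 1, 106, 110, 108, 1, 1, 1, 0, 0]
60 [0, 0, 1, 1, 1, 3, 109, 103, 1, 1, 1, 0, 0]
70 [0, 0, 0, 0, 0, 1, 1, 1, 1, 1, 1, 0, 0]
```

The scoop stands flat and empty. On to the knob.

Emit:
play_rows([
  {"translation":[1,12,0],"twist":0},
  {"translation":[2,30,0],"twist":0},
  {"translation":[2,40,0],"twist":0},
  {"translation":[2,45,0],"twist":0},
  {"translation":[2,45,0],"twist":0},
  {"translation":[2,40,0],"twist":0},
  {"translation":[1,30,0],"twist":0},
  {"translation":[1,13,0],"twist":0},
  {"translation":[0,0,0],"twist":-0.12},
  {"translation":[0,0,0],"twist":-0.13},
  {"translation":[0,0,0],"twist":-0.117},
  {"translation":[0,0,0],"twist":0},
  {"translation":[0,0,0],"twist":0},
])

```text
time: 40.65
ee_pos: [432.2, -248.8, 226.3]
orientation: [[0.983, 0.182, -0.003], [0.182, -0.983, 0.001], [-0.003, -0.001, -1.0]]
force: [-0.7, 0.8, 0.3]
grip_width: 86.6
grip_force: 0.0
```

Run:
```python
from h import *
c=cam('wrist');P=pts(c);H=cv2.cvtColor(c['pixels'],cv2.COLOR_BGR2HSV);Z=P[...,2]
for lo,hi in((120,134),(86,110)):
    k=(c['depth']>0)&(H[...,2]<80)&(Z>lo)&(Z<hi)&(np.hypot(P[...,0]-433,P[...,1]+250)<50)
    m=cv2.connectedComponentsWithStats(k.astype(np.uint8));i=1+np.argmax(m[2][1:,4]);q=P[m[1]==i];print(len(q),cv2.minAreaRect(q[:,:2].astype(np.float32)),np.median(q[:,2]))
    if lo==120: b=cv2.minAreaRect(q[:,:2].astype(np.float32))[0]
g=(c['depth']>0)&(Z>70)&(Z<79)&(np.hypot(P[...,0]-433,P[...,1]+250)<75)&(H[...,1]<60)
print('pod',cv2.minAreaRect(P[g][:,:2].astype(np.float32)))
goto(b[0],b[1],118,10.6)
bowl()
```

```text
1700 ((435.3617248535156, -252.94334411621094), (52.76326370239258, 15.870881080627441), 11.295507431030273) 126.86138123701579
3042 ((435.9161071777344, -252.79693603515625), (55.8376350402832, 57.755279541015625), 12.089823722839355) 93.29817024665917
pod ((435.5596618652344, -252.52845764160156), (83.83858489990234, 102.491943359375), 10.411141395568848)
t 40.7 pos [ 432.3 -248.9  226.4] head 10.46 tilt [-0.003  0.001 -1.   ] F [-0.2 -0.1 -0.4] grip 87.30452788885233 0.0
tool delta [  2.6   4.6 108.4] twist -0.002
bowl scene [376. 150.] 218 [59. -1.] 91.0
bowl scene [399. 155.] 81 [ -0. -37.] 92.0
bowl side [357. 185.] 72 [ 59. -40.] 92.0
bowl side [373. 187.] 40 [  2. -22.] 101.0
```

Emit:
play_rows([
  {"translation":[2.8,4.4,10],"twist":-0.008},
  {"translation":[0,0,30],"twist":0},
  {"translation":[0,0,35],"twist":0},
  {"translation":[0,0,22],"twist":0},
  {"translation":[0,0,9],"twist":0},
  {"translation":[0,0,2],"twist":0},
  {"translation":[0,0,0],"twist":0},
])

```text
time: 41.5
ee_pos: [436.3, -253.2, 119.4]
orientation: [[0.981, 0.192, -0.001], [0.192, -0.981, -0.0], [-0.001, -0.0, -1.0]]
force: [-0.1, 0.0, -0.5]
grip_width: 86.9
grip_force: 0.0
```

Emit:
play_rows([
  {"translation":[0,0,0],"twist":0},
  {"translation":[0,0,0],"twist":0},
  {"translation":[0,0,0],"twist":0},
  {"translation":[0,0,0],"twist":0},
  {"translation":[0,0,0],"twist":0},
  {"translation":[0,0,0],"twist":0},
  {"translation":[0,0,0],"twist":0},
  {"translation":[0,0,0],"twist":0},
  {"translation":[0,0,0],"twist":0},
  {"translation":[0,0,0],"twist":0},
], gripper=0, newtons=40)

```text
time: 42.5
ee_pos: [435.9, -253.7, 119.0]
orientation: [[0.981, 0.192, -0.001], [0.192, -0.981, -0.001], [-0.002, 0.001, -1.0]]
force: [0.7, -5.1, -5.3]
grip_width: 15.5
grip_force: 40.0
```

Emit:
play_rows([
  {"translation":[0,0,3],"twist":0},
  {"translation":[0,0,3],"twist":0},
  {"translation":[0,0,2.5],"twist":0},
  {"translation":[0,0,1.5],"twist":0},
  {"translation":[0,0,0],"twist":0},
  {"translation":[0,0,0],"twist":0},
])

```text
time: 43.1
ee_pos: [436.0, -253.7, 109.3]
orientation: [[0.981, 0.192, -0.001], [0.192, -0.981, -0.001], [-0.001, 0.001, -1.0]]
force: [-2.0, -2.2, 7.7]
grip_width: 15.7
grip_force: 40.0
```

Emit:
play_rows([
  {"translation":[0,0,0],"twist":0.05},
  {"translation":[0,0,0],"twist":0.1},
  {"translation":[0,0,0],"twist":0.1},
  {"translation":[0,0,0],"twist":0.1},
  {"translation":[0,0,0],"twist":0.1},
  {"translation":[0,0,0],"twist":0.1},
  {"translation":[0,0,0],"twist":0.1},
  {"translation":[0,0,0],"twist":0.1},
  {"translation":[0,0,0],"twist":0.1},
  {"translation":[0,0,0],"twist":0.1},
  {"translation":[0,0,0],"twist":0.1},
  {"translation":[0,0,0],"twist":0.1},
  {"translation":[0,0,0],"twist":0.05},
  {"translation":[0,0,0],"twist":0},
  {"translation":[0,0,0],"twist":0},
])

```text
time: 44.6
ee_pos: [435.6, -254.9, 109.5]
orientation: [[0.534, -0.846, -0.001], [-0.846, -0.534, -0.002], [0.001, 0.002, -1.0]]
force: [-3.5, -6.8, 7.1]
grip_width: 15.7
grip_force: 40.0
```

Emit:
play_rows([
  {"translation":[0,0,-3],"twist":0},
  {"translation":[0,0,-3],"twist":0},
  {"translation":[0,0,-3],"twist":0},
  {"translation":[0,0,-1],"twist":0},
  {"translation":[0,0,0],"twist":0},
])

```text
time: 45.1
ee_pos: [435.5, -254.9, 118.9]
orientation: [[0.534, -0.846, -0.002], [-0.846, -0.534, -0.002], [0.001, 0.003, -1.0]]
force: [-1.2, -7.2, 0.6]
grip_width: 15.5
grip_force: 40.0
```

Emit:
play_rows([
  {"translation":[0,0,0],"twist":0},
  {"translation":[0,0,0],"twist":0},
  {"translation":[0,0,0],"twist":0},
  {"translation":[0,0,0],"twist":0},
  {"translation":[0,0,0],"twist":0},
  {"translation":[0,0,0],"twist":0},
  {"translation":[0,0,-5],"twist":0},
  {"translation":[0,0,-20],"twist":0},
  {"translation":[0,0,-35],"twist":0},
  {"translation":[0,0,-35],"twist":0},
  {"translation":[0,0,-15],"twist":0},
  {"translation":[0,0,0],"twist":0},
], gripper=1)

```text
time: 46.3
ee_pos: [437.3, -253.6, 231.8]
orientation: [[0.535, -0.845, 0.002], [-0.845, -0.535, -0.002], [0.003, -0.001, -1.0]]
force: [-0.2, 0.3, 0.1]
grip_width: 86.5
grip_force: 0.0
```

Run:
```python
from h import *
goto(None,0,0)
c=cam('wrist');P=pts(c);H=cv2.cvtColor(c['pixels'],cv2.COLOR_BGR2HSV);Z=P[...,2]
k=(c['depth']>0)&(H[...,2]<80)&(Z>108)&(Z<134)&(np.hypot(P[...,0]-435,P[...,1]+252)<40)
m=cv2.connectedComponentsWithStats(k.astype(np.uint8));i=1+np.argmax(m[2][1:,4]);q=P[m[1]==i];print(len(q),cv2.minAreaRect(q[:,:2].astype(np.float32)),np.median(q[:,2]))
bowl();look('end')
# scoop standing? bar + rim
D=cam('side');Q=pts(D);h=cv2.cvtColor(D['pixels'],cv2.COLOR_BGR2HSV)
k=(D['depth']>0)&(h[...,2]<60)&(Q[...,2]>80)&(Q[...,2]<125)&(abs(Q[...,0]-467)<60)&(abs(Q[...,1])<45);q=Q[k];f=np.polyfit(q[:,0],q[:,2],1);print('bar slope',f[0],np.median(q,0))
```

```text
t 46.3 pos [ 437.3 -253.6  231.8] head -57.66 tilt [ 0.002 -0.002 -1.   ] F [-0.2  0.3  0.1] grip 86.4690587821112 0.0
1684 ((434.7440185546875, -253.80679321289062), (15.88607120513916, 53.25187683105469), 32.32858657836914) 126.85673200195008
bowl scene [376. 150.] 217 [59.  1.] 91.0
bowl scene [399. 155.] 81 [ -1. -38.] 92.0
bowl side [357. 185.] 72 [ 59. -40.] 92.0
bowl side [373. 187.] 39 [ 1. -7.] 108.0
scene [272. 236.] 63 [121. -68.] 16.0 27.0 sat 16.0
scene [282. 241.] 62 [ 95. -82.] 14.0 26.0 sat 14.0
scene [228. 259.] 64 [122.  60.] 15.0 27.0 sat 16.0
side [268. 274.] 77 [125. -65.] 15.0 25.0 sat 25.0
side [282. 275.] 83 [ 96. -80.] 13.0 24.0 sat 25.0
bar slope 0.0002609663850276958 [481.3248006    9.8167046  104.76466354]
```

Emit:
play_rows([
  {"translation":[5,5,-10],"twist":-0.15},
  {"translation":[0,0,-30],"twist":-0.15},
  {"translation":[0,0,-40],"twist":-0.15},
  {"translation":[0,0,-40],"twist":-0.15},
  {"translation":[0,0,-30],"twist":-0.15},
  {"translation":[0,0,-10],"twist":-0.15},
  {"translation":[20,0,0],"twist":-0.15},
  {"translation":[30,0,0],"twist":-0.15},
  {"translation":[30,0,0],"twist":0},
  {"translation":[15,0,0],"twist":0},
  {"translation":[0,0,0],"twist":0},
])

```text
time: 47.7
ee_pos: [530.1, -251.0, 387.0]
orientation: [[0.981, 0.194, -0.004], [0.194, -0.981, 0.002], [-0.004, -0.002, -1.0]]
force: [-0.7, 0.1, -0.9]
grip_width: 86.5
grip_force: 0.0
```

Run:
```python
from h import *
goto(None,0,0)
c=cam('wrist');save(c,'wend');P=pts(c);H=cv2.cvtColor(c['pixels'],cv2.COLOR_BGR2HSV);d=P[...,:2]-[593.3,-220.4]
r=np.hypot(d[...,0],d[...,1]);k=(c['depth']>0)&(r<108)
print('bowl px seen',k.sum(),'angular cover',np.unique(np.round(np.degrees(np.arctan2(d[k][:,1],d[k][:,0]))/30)*30))
w=k&(H[...,1]<110)&(H[...,2]>70)&(P[...,2]<135)
w=cv2.erode(w.astype(np.uint8),np.ones((5,5)))
n,L,st,ce=cv2.connectedComponentsWithStats(w)
for i in range(1,n):
    if st[i,4]>50:print(ce[i].round(),st[i,4],np.median(d[L==i],0).round(),np.median(P[L==i][:,2]).round())
for nm in('scene','side'):
    A=cv2.imread(f'pics/{nm}0.png').astype(int);D=cam(nm);Q=pts(D);x=D['pixels']
    w=(np.abs(x.astype(int)-A).max(2)>50)&(x.min(2)>110)&(abs(Q[...,2]-15)<25)&(D['depth']>0)&(Q[...,0]>300)&(Q[...,1]>-560)
    n,L,st,ce=cv2.connectedComponentsWithStats(w.astype(np.uint8))
    for i in range(1,n):
        if st[i,4]>20:print('new',nm,ce[i].round(),st[i,4],np.median(Q[L==i],0).round())
```

```text
t 47.7 pos [ 530.1 -251.   387. ] head 11.2 tilt [-0.004  0.002 -1.   ] F [-0.7  0.1 -0.9] grip 86.52616093627603 0.0
bowl px seen 141438 angular cover [-180. -150. -120.  -90.  -60.  -30.    0.   30.   60.   90.  120.  150.
  180.]
[309.  62.] 313 [70.  8.] 96.0
[282.  68.] 294 [60. 34.] 93.0
[334.  76.] 237 [ 62. -20.] 97.0
[358.  86.] 304 [ 59. -46.] 95.0
[306. 133.] 114 [ 0. -2.] 115.0
[343. 135.] 257 [  6. -43.] 93.0
new scene [356. 243.] 299 [521.  -2.   0.]
new scene [271. 236.] 58 [680. 152.  21.]
new scene [282. 240.] 50 [649. 143.  22.]
new scene [374. 246.] 108 [478. -23.   1.]
new scene [259. 250.] 80 [679. 196.   2.]
new scene [271. 254.] 44 [646. 183.   2.]
new scene [246. 255.] 44 [690. 232.   3.]
new scene [228. 259.] 52 [703. 279.  22.]
new scene [247. 264.] 77 [668. 249.   2.]
new scene [258. 261.] 46 [654. 222.   3.]
new scene [273. 260.] 34 [629. 193.   3.]
new scene [280. 265.] 47 [606. 192.   2.]
new scene [263. 270.] 73 [622. 230.   2.]
new scene [253. 276.] 83 [626. 263.   3.]
new scene [281. 271.] 32 [590. 202.   2.]
new scene [269. 277.] 39 [597. 234.   2.]
new scene [256. 284.] 35 [604. 274.   2.]
new side [388. 252.] 36 [480. -46.  28.]
new side [359. 265.] 205 [530. -11.   1.]
new side [387. 262.] 39 [474. -46.   5.]
new side [377. 266.] 27 [492. -23.   2.]
new side [268. 273.] 79 [683. 155.  22.]
new side [282. 274.] 71 [650. 143.  21.]
new side [259. 285.] 37 [690. 180.   3.]
new side [276. 287.] 54 [651. 167.   3.]
new side [262. 293.] 85 [664. 204.   3.]
new side [246. 293.] 40 [696. 218.   3.]
new side [278. 294.] 44 [633. 192.   2.]
new side [290. 294.] 59 [611. 176.   3.]
new side [277. 301.] 46 [619. 213.   3.]
new side [284. 305.] 109 [600. 220.   3.]
new side [252. 302.] 45 [664. 240.   3.]
new side [263. 304.] 60 [643. 232.   3.]
new side [266. 309.] 55 [626. 249.   3.]
```

Five stones are in the bowl and three are still in the crate. The scoop stands flat and empty, and the knob is up at the green mark.

```bash
python3 -c "
from bench import job_done
print(job_done())"
```

```text
the job is handed in; nothing more can be done
None
```

Job handed in at about 48 s: five stones are in the bowl, three are still in the crate and none spilled; the scoop stands flat and empty, and the knob is sprung up at the green mark.

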